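# Roll down a veneer sheet and weight it

## Robot

A 6-joint arm with a two-finger parallel gripper is mounted at the origin on the work surface. World frame = base frame: x ahead of the robot, y to its left, z up, the work surface at z = 0. Lengths are in mm, angles in degrees, forces in N, time in s.
With the tool pointing down it reaches from about 300 to 850 mm from the base axis. Payload 4.2 kg.
Tool frame: the origin (TCP) lies midway between the tips of the shut fingers; the grasp point (between the pads) lies env.grip_depth behind it (env.grip_depth is the distance from the TCP to the grasp point, in mm); z points along the fingers, y is the direction in which the jaws open and shut (so a half turn about z gives the same grasp; the last joint's range is limited). The gripper opens to 91 mm and grips with 3 to 60 N. Pads are 32 mm wide; open, the fingers measure 118 mm over their backs; the gripper's body (76 mm by 178 mm) begins 60 mm behind the grasp point.
Start: joints at [-71.906, 18.312, 89.639, -0, 72.044, -1.146], TCP at [189.48, -542.9, 213.976] pointing down, gripper open.
Joint ranges: [-177.97, 177.97], [-48.28, 115.42], [12.27, 149.76], [-77.06, 257.06], [2.81, 150.46], [-146.56, 146.56]. Speed limits (degrees/s): [147.25, 147.25, 180, 180, 180, 180].

## Interface

Orientations are given as [roll, pitch, yaw] about the fixed x, y, z axes, in that order (R = Rz(yaw) Ry(pitch) Rx(roll)).
In Python, from workcell import env, cams, spotter gives the robot as it stands.
- The arm moves only by the tool apply_moves, never from a script. Its argument "plan" is a list of rows, each an object with "jaw": the closure, from 0 (fully open) to 1 (shut); "delta_pos": the shift along the tool's x, y, z in mm, a list of three; "spin": the turn about the tool's z in rad. In form: [{"jaw": jaw, "delta_pos": [dx, dy, dz], "spin": spin}, ...]. A call has exactly 8 rows; each row is the pose to reach, as a shift and turn from the pose measured when the call began, along the tool's axes at that moment; what a row does not reach only later rows make up. A row lasts 1/8 s, in which the tool goes at most 62.5 mm and 10.7 degrees, less where a joint would pass 70% of its speed; a pose out of reach is approached as far as the arm can. A call with a gripper value outside its range is refused whole. The fingers move at their own pace and stop on an object; "squeeze" is the grip in N (left out, the last holds). Time passes only in rows, so rows that repeat a pose let the fingers close, or fill a call up. It gives the time, the measured TCP pose, the force and the opening at its end, in the units of the state.
- env.state(): the state, without advancing time (a new reading comes with each control period).
- cams.grab_frame(name): name is "side" or "top"; returns the picture (400x640x3 uint8, red, green, blue); there is no depth.
- cams.calibration(name): a dict with "camera_matrix" (3x3 intrinsics, pixels), "rvec" (rotation vector, rad) and "tvec" (3), from world to camera coordinates, as OpenCV has them. Camera axes: x right, y down, z forward; pixel columns grow to the right and rows downward; lengths in mm; the calibration is good to about 2 mm. A picture is of the moment at which its call begins. calibration takes no time and is no camera call.
- env.job_done(): hands the job in, once; it reports no verdict.
Trained networks look in the newest picture that a camera, given by its name, has taken for a name from the list of things; names that differ only in an ending like _2 or _b are one class to them, and where a whole thing is asked for, a point or a joint stands for the part that bears it (a point fixed in the world has none). Each returns a list of dicts, best first, with "confidence" (0 to 1); they miss things now and then, are a little off and sometimes report something else, mostly with a low value. They report only what shows in the picture. A call takes as long as a camera call. They do not tell look-alikes from the thing itself.
- spotter.masks_of(camera, target): "region" (400x640 bool, what is visible of it) and "extent" ([left, top, right, bottom] in pixels, round what is visible of it).
The state is a dict: "time_s": time; "qpos": joint angles; "qvel": joint speeds; "effort": joint torques, N m; "ee_pos": TCP position; "ee_rot": TCP orientation; "force": force on the tool from outside, world axes, zero at the start; "torque": the same for the moment, N m; "gripper_width": finger opening in mm.
Only numpy, scipy, OpenCV 4.12 (cv2) and the standard library are available. Lean on these libraries where they do the work, as an engineer would, in place of code of your own. Each camera call takes 0.05 s, during which the arm holds its last target.

## Task

First swing the pan's handle aside, towards the far side of the table, so that it is well clear of the plywood board. Then take the hand roller and roll it firmly, in smooth strokes, over the whole veneer sheet, without pounding it, until all of the sheet is bedded flush with the board's border, and hang the roller back in its cradle. Finally stand every press weight from the green tray upright on the sheet, none on another (a base may overlap the border by a few millimetres), and leave the cup, tweezers, gauge, jar and bottle where they are.

Things in the scene. Friction and masses are not known exactly. Their poses are not given: they have to be found in the camera images.
- board: fixed plywood board, 192 x 152 mm, top of its border at 20 mm above the table; origin under its centre, x along its length, y across (towards the pan's side). In a rectangular frame in it lies the veneer sheet, 150 mm (x) by 110 mm (y), centred: five 29 mm wide strips that run along y, side by side along x. At the start the sheet stands 3.5 mm proud of the border (top at 23.5 mm).
- strip0 (a joint): how far strip 0 of the sheet is pressed down, m: 0 standing proud, 0.0035 flush with the border (hard stop). Its centre is at board x = -60 mm, y = 0. It needs about 6 N to sink and stays where it is pressed
- strip1 (a joint): how far strip 1 of the sheet is pressed down, m: 0 standing proud, 0.0035 flush with the border (hard stop). Its centre is at board x = -30 mm, y = 0. It needs about 6 N to sink and stays where it is pressed
- strip2 (a joint): how far strip 2 of the sheet is pressed down, m: 0 standing proud, 0.0035 flush with the border (hard stop). Its centre is at board x = 0 mm, y = 0. It needs about 6 N to sink and stays where it is pressed
- strip3 (a joint): how far strip 3 of the sheet is pressed down, m: 0 standing proud, 0.0035 flush with the border (hard stop). Its centre is at board x = 30 mm, y = 0. It needs about 6 N to sink and stays where it is pressed
- strip4 (a joint): how far strip 4 of the sheet is pressed down, m: 0 standing proud, 0.0035 flush with the border (hard stop). Its centre is at board x = 60 mm, y = 0. It needs about 6 N to sink and stays where it is pressed
- roller_grip (a point): hand roller (brayer), 190 mm wide, 135 mm tall: centre of its upright wooden handle, a block 24 mm (roller x) by 34 mm (roller y) by 70 mm tall. z points up the handle; y is the drum's axis, so it rolls along x. The drum's underside lies 100 mm below this point (drum 50 mm in diameter, 100 mm long). A flat cross bar 36 mm wide (x) and 190 mm long (y) passes under the handle, its underside 45 mm and its top 35 mm below this point. Mass about 0.35 kg
- drum (a joint): turn of the roller's free-running drum in its frame, rad
- cradle_rest (a point): fixed white roller cradle: where the roller's handle centre is when the roller hangs in it (110 mm above the table). The cross bar's ends rest on two flat-topped posts (tops 65 mm high, 50 mm along cradle x, 22 mm along y) that stand at y = +-84 mm; the drum hangs free between them. Axes as the roller's when it hangs there; the roller may also hang the other way round
- pan_hinge (a point): centre of the steel pan (140 mm across, rim 90 mm above the table) on its square warming plate, on the axis about which the pan turns, 80 mm high, at the middle height of its handle
- pan_tip (a point): outer end of the pan's straight black handle, on its centre line: 235 mm from pan_hinge, 80 mm high. The handle is 18 mm wide and 12 mm thick, level, and is free of the pan from 70 mm outward
- pan (a joint): turn of the pan, rad, limits -0.5 to 1.9: positive is anticlockwise seen from above, swinging the handle from over the board towards the far side of the table (+x). It turns stiffly (0.15 N m) and stays where left
- tray: fixed green shallow tray, 200 mm (x) by 150 mm (y), walls 20 mm high, floor 3 mm thick: it holds the press weights at the start; origin under its centre
- weight0_mid (a point): centre (half-way up) of a steel press weight, 56 mm tall: base plate 60 mm (x) by 44 mm (y), 10 mm thick, with an upright fin on it, 50 mm long (x), 12 mm thick (y), 46 mm tall. Its underside is 28 mm below this point; standing on the rolled sheet this point is 48 mm above the table. Mass about 0.35 kg. Two to four of the four weights are present
- weight1_mid (a point): centre (half-way up) of a steel press weight, 56 mm tall: base plate 60 mm (x) by 44 mm (y), 10 mm thick, with an upright fin on it, 50 mm long (x), 12 mm thick (y), 46 mm tall. Its underside is 28 mm below this point; standing on the rolled sheet this point is 48 mm above the table. Mass about 0.35 kg. Two to four of the four weights are present
- weight2_mid (a point): centre (half-way up) of a steel press weight, 56 mm tall: base plate 60 mm (x) by 44 mm (y), 10 mm thick, with an upright fin on it, 50 mm long (x), 12 mm thick (y), 46 mm tall. Its underside is 28 mm below this point; standing on the rolled sheet this point is 48 mm above the table. Mass about 0.35 kg. Two to four of the four weights are present
- weight3_mid (a point): centre (half-way up) of a steel press weight, 56 mm tall: base plate 60 mm (x) by 44 mm (y), 10 mm thick, with an upright fin on it, 50 mm long (x), 12 mm thick (y), 46 mm tall. Its underside is 28 mm below this point; standing on the rolled sheet this point is 48 mm above the table. Mass about 0.35 kg. Two to four of the four weights are present
- cup: white ceramic cup, bystander, 76 mm across, 85 mm tall
- tweezers: steel tweezers, bystander, 125 mm long, lying on the table
- gauge: steel bead sizing gauge, bystander, flat 130 x 30 mm
- jar: small jar, bystander, 52 mm across, 62 mm tall
- glue: white bottle, bystander, 48 mm across, 120 mm tall
Not all that is in view belongs to the job. What is shaped like the part that bears roller_grip but red or yellow is not meant.

How it is judged (in metres and radians):
On the way, in this order (a step that is already met when the one before it is completed fails the run):
1. the pan's handle is swung well clear of the board (y of pan_tip in the frame of board above 0.09 m), for 0.2 s.
2. the roller's drum rolls over the sheet under a force of more than 3 N (contact force between roller and board above 3 N and (velocity of joint drum above 0.3 rad/s or velocity of joint drum below -0.3 rad/s)), for 0.3 s.
3. all five strips are down and the roller hangs in its cradle, released (value of joint each of strip0, strip1, strip2, strip3, strip4 above 0.002 m and distance between roller_grip and cradle_rest below 0.018 m and angle between roller_grip's own z axis and vertical below 0.12 rad and contact force between the fingers and roller below 0.1 N), for 0.2 s.
At the end, for the whole second after the job is handed in: Handle tip over 90 mm from the board's centre line; each strip down over 2 mm; roller hung in its cradle (18 mm, 0.12 rad), released; each present weight upright (0.12 rad), at rest, not stacked, centred within 58 mm (x) and 43 mm (y) of the board's centre (all of step 3 and y of pan_tip in the frame of board above 0.09 m and x of weight0_mid in the frame of board between -0.058 and 0.058 m and y of weight0_mid in the frame of board between -0.043 and 0.043 m and height (world z) of each of weight0_mid, weight1_mid, weight2_mid, weight3_mid below 0.058 m and angle between each of weight0_mid, weight1_mid, weight2_mid, weight3_mid's own z axis and vertical below 0.12 rad and linear speed of each of weight0, weight1, weight2, weight3 below 0.02 m/s and x of weight1_mid in the frame of board between -0.058 and 0.058 m and y of weight1_mid in the frame of board between -0.043 and 0.043 m and x of weight2_mid in the frame of board between -0.058 and 0.058 m and y of weight2_mid in the frame of board between -0.043 and 0.043 m and x of weight3_mid in the frame of board between -0.058 and 0.058 m and y of weight3_mid in the frame of board between -0.043 and 0.043 m); the robot touches nothing.
It fails at once if a bystander is moved by more than 30 mm (distance of any of cup, tweezers, gauge, jar, glue from where it was at the start of the episode above 0.03 m).
It fails at once if the roller pounds the sheet (more than 80 N) (contact force between roller and board above 80 N).
Of weight0, weight1, weight2, weight3 only 2 to 4 are there at a start; the rules pass over those that are not, and their reading is None.
At some moment in a run one of weight0, weight1, weight2, weight3 may be knocked a few centimetres aside while the robot is not near it.
It also fails if it takes over 208 s, if anything falls off the work surface, if the arm or the gripper's body presses on something with over 40 N, if the wrist force passes 120 N, or if a joint passes its speed limit or range.

## Working session

There is one attempt and no reset: what is moved stays moved. The work goes in short steps, Python scripts to look and compute and a tool call to move; the robot and the scene stay as the last step left them, time stands still between calls to the robot, and variables do not carry over. Pictures are saved under pics/ and viewed, and the job is handed in when it is done.

Besides the shell and the picture viewer there is one more tool, called after "Emit:" as name(argument=value, ...) on one line, values as JSON. apply_moves: Moves the arm, as the interface text tells. Its arguments: {"type":"object","properties":{"plan":{"type":"array"},"squeeze":{"type":"number"}},"required":["plan"]}

```bash
ls -la; mkdir -p pics; cat > h.py <<'E'
import numpy as np, cv2
from workcell import env, cams, spotter
def snap(n,f):
    im=cams.grab_frame(n); cv2.imwrite('pics/'+f,im[:,:,::-1]); return im
def cal(n):
    c=cams.calibration(n); K=np.array(c["camera_matrix"],float); R=cv2.Rodrigues(np.array(c["rvec"],float))[0]; t=np.array(c["tvec"],float).ravel(); return K,R,t
def w(n,uv,z):
    K,R,t=cal(n); uv=np.atleast_2d(np.array(uv,float)); d=(R.T@np.linalg.inv(K)@np.c_[uv,np.ones(len(uv))].T).T; o=-R.T@t
    return o+d*((z-o[2])/d[:,2])[:,None]
def px(n,P):
    K,R,t=cal(n); q=(K@(R@np.atleast_2d(np.array(P,float)).T+t[:,None])).T; return q[:,:2]/q[:,2:]
E
python3 - <<'E'
from h import *
snap('side','s0.png');snap('top','t0.png')
print(env.state(), env.grip_depth)
for n in('side','top'):
    K,R,t=cal(n);print(n,K,-R.T@t,R)
E
```

```text
total 12
drwxr-xr-x  3 agent agent 4096 Dec  6 21:24 .
drwxr-xr-x 23 root  root  4096 Dec  6 21:24 ..
drwxr-xr-x  2 agent agent 4096 Dec  6 21:24 pics
{'time_s': 0.1, 'qpos': array([-7.19060941e+01,  1.83480643e+01,  8.96976642e+01,  1.12475121e-03,
        7.20440596e+01, -1.14769526e+00]), 'qvel': array([ 0.03988743, -0.20232694, -0.23008748, -0.02443258,  0.03040719,
        0.03442834]), 'effort': array([-5.47823674e-04, -4.13333845e+01, -2.32510239e+01,  7.27976183e-02,
        4.21557063e-02, -5.80394544e-05]), 'ee_pos': array([ 189.34640906, -542.46655361,  213.21535999]), 'ee_rot': array([-1.79910251e+02, -2.86763980e-03,  1.92412513e+01]), 'force': array([-0.27847973, -0.00511592, -0.01819688]), 'torque': array([-0.05238865, -0.02370643, -0.02605765]), 'gripper_width': 91.26079196994813} 18.8
side [[477.0053348    0.         320.96482587]
 [  0.         477.0053348  195.64214544]
 [  0.           0.           1.        ]] [  30.92043991  907.51163021 1074.16154157] [[-0.87299381 -0.4876953  -0.00592482]
 [-0.34619508  0.62816821 -0.6968168 ]
 [ 0.34355606 -0.60626561 -0.71722468]]
top [[433.93900774   0.         326.44871316]
 [  0.         433.93900774 200.07083131]
 [  0.           0.           1.        ]] [ 446.18207969   78.55750223 1108.35724678] [[ 1.36600828e-02 -9.99906381e-01  7.94337349e-04]
 [-9.98401417e-01 -1.36830882e-02 -5.48396120e-02]
 [ 5.48453470e-02 -4.39538949e-05 -9.98494860e-01]]
```

View pics/t0.png

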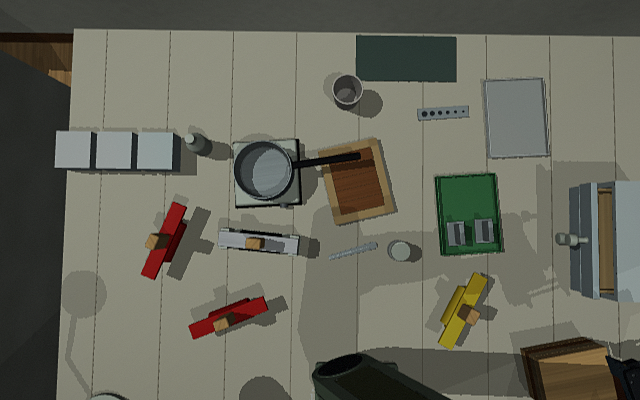

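View pics/s0.png

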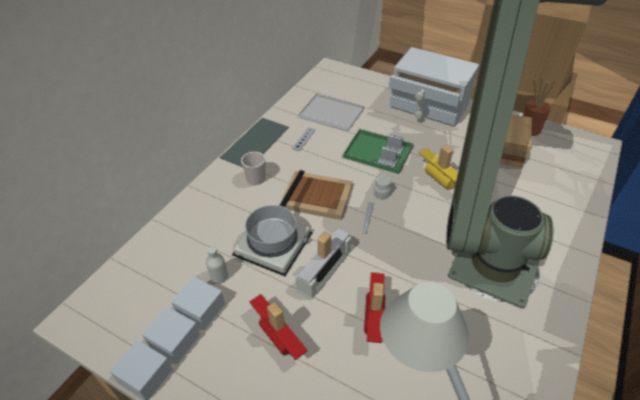

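The top view shows the pan at (265,170) with its handle over the board (358,180), and the grey roller hanging in its cradle at (258,242). The green tray at (468,215) holds two weights at (457,232) and (484,230). The red and yellow rollers are decoys. Next I'll measure.

```bash
python3 - <<'E'
from h import *
im=snap('top','t1.png')
a=cv2.resize(im[130:270,200:400],None,fx=4,fy=4,interpolation=cv2.INTER_CUBIC); cv2.imwrite('pics/t1a.png',a[:,:,::-1])
a=cv2.resize(im[165:265,425:515],None,fx=6,fy=6,interpolation=cv2.INTER_CUBIC); cv2.imwrite('pics/t1b.png',a[:,:,::-1])
for n in ['board','roller_grip','pan_tip','tray','weight0_mid','cup','jar','tweezers','glue','gauge']:
    for r in spotter.masks_of('top',n):
        m=r['region'].astype(np.uint8); 
        if m.sum()<5: continue
        rect=cv2.minAreaRect(cv2.findNonZero(m))
        print(n,round(r['confidence'],2),r['extent'],[np.round(x,1) for x in rect], cv2.boxPoints(rect).round(1).tolist() if n in('board','tray') else '')
E
```

```text
board 0.81 [319.5, 139.9, 393.0, 226.1] [array([355.5, 181. ]), array([76.8, 61.3]), np.float64(76.2)] [[316.6000061035156, 151.0], [376.1000061035156, 136.39999389648438], [394.3999938964844, 211.10000610351562], [334.8999938964844, 225.60000610351562]]
roller_grip 0.95 [186.7, 300.5, 268.9, 340.5] [array([227.3, 316.4]), array([21. , 81.1]), np.float64(68.2)] 
roller_grip 0.9 [438.2, 277.5, 488.0, 351.8] [array([463.1, 311.3]), array([33.5, 79.2]), np.float64(26.6)] 
roller_grip 0.83 [139.9, 201.0, 185.6, 280.9] [array([163.2, 240.8]), array([30.7, 79.7]), np.float64(24.0)] 
roller_grip 0.73 [472.0, 219.6, 493.3, 243.1] [array([483.5, 230.7]), array([23.6, 18.9]), np.float64(85.6)] 
roller_grip 0.64 [216.5, 229.1, 301.4, 255.0] [array([257.7, 241.7]), array([80.1, 20.1]), np.float64(7.1)] 
pan_tip 0.79 [234.5, 140.3, 361.5, 197.8] [array([295. , 173.4]), array([124.5,  57.4]), np.float64(7.7)] 
tray 0.57 [437.8, 173.2, 503.4, 256.1] [array([468.2, 214.2]), array([80.5, 62.4]), np.float64(85.5)] [[433.8999938964844, 176.60000610351562], [496.1000061035156, 171.6999969482422], [502.3
[... 519 characters left out ...]
21.9, 464.4, 249.1] [array([455.6, 234. ]), array([24.8, 18.2]), np.float64(85.2)] 
jar 0.89 [387.8, 240.7, 409.7, 260.9] [array([398. , 250.5]), array([19., 22.]), np.float64(90.0)] 
jar 0.54 [470.3, 216.7, 493.7, 246.7] [array([483.5, 230.8]), array([23.5, 18.3]), np.float64(85.6)] 
tweezers 0.86 [331.6, 242.1, 373.4, 258.9] [array([352.4, 251.5]), array([ 6.7, 49. ]), np.float64(72.9)] 
tweezers 0.47 [329.3, 71.1, 363.8, 109.8] [array([347.,  92.]), array([36., 30.]), np.float64(90.0)] 
glue 0.86 [184.2, 133.3, 215.3, 154.4] [array([197.8, 144. ]), array([30.2, 19.1]), np.float64(33.7)] 
gauge 0.57 [415.3, 109.0, 470.7, 119.6] [array([442.6, 113.3]), array([12.6, 50.8]), np.float64(86.1)]
```

View pics/t1a.png

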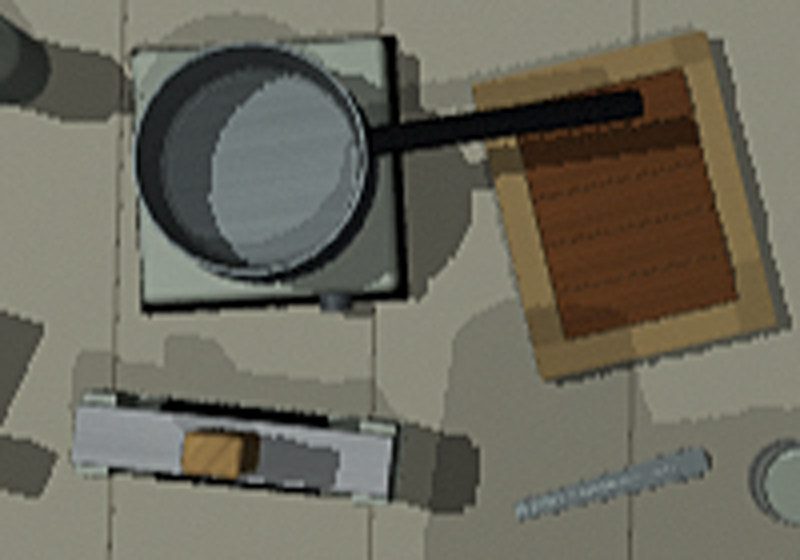

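View pics/t1b.png

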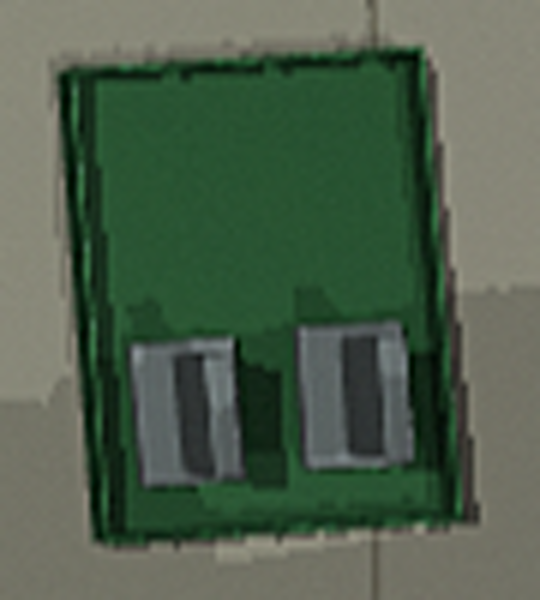

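```bash
cat >> h.py <<'E'
def cr(p,off,s): return (np.array(p,float)+0.5)/s-0.5+np.array(off)
E
python3 - <<'E'
from h import *
np.set_printoptions(suppress=True,precision=1)
A=lambda p:cr(p,(200,130),4); B=lambda p:cr(p,(425,165),6)
def fit(P,name):
    P=np.array(P)[:,:2]; print(name,'c',P.mean(0),'edges',[ (float(np.round(np.linalg.norm(P[i]-P[(i+1)%4]),1)), float(np.round(np.degrees(np.arctan2(*(P[(i+1)%4]-P[i])[::-1])),1))) for i in range(4)])
fit(w('top',A([(472,88),(705,30),(783,322),(545,380)]),20),'board')
fit(w('top',A([(517,132-26),(684,68),(738,297),(566,338)]),23),'sheet')
fit(w('top',A([(75,402),(396,423),(393,498),(72,466)]),75),'bar')
fit(w('top',A([(184,430),(246,432),(240,478),(181,472)]),145),'handle')
print('tip',w('top',A([(640,103)]),86),'pan',w('top',A([(253,162)]),90))
fit(w('top',B([(62,75),(420,48),(460,520),(98,543)]),20),'tray')
fit(w('top',B([(132,345),(233,338),(243,478),(143,487)]),13),'w0 base')
fit(w('top',B([(298,326),(400,320),(414,462),(310,470)]),13),'w1 base')
fit(w('top',B([(175,355),(205,354),(216,475),(186,476)]),59),'w0 fin')
fit(w('top',B([(343,335),(380,335),(385,457),(348,457)]),59),'w1 fin')
for n,uv,z in [('cup',(347,91),80),('jar',(399,250),62),('glue',(190,140),100),('tweez',(352,251),3),('gauge',(443,113),3)]: print(n,w('top',uv,z))
E
```

```text
board c [555.8   4.3] edges [(152.0, -75.1), (191.0, -164.7), (153.7, 104.5), (189.8, 14.8)]
sheet c [557.1   4.5] edges [(108.0, -76.3), (148.3, -166.4), (110.7, 104.2), (149.2, 12.6)]
bar c [402.5 239.3] edges [(191.1, -92.9), (44.3, 178.7), (191.2, 85.1), (37.9, -1.1)]
handle c [402.1 240. ] edges [(34.3, -91.1), (25.5, 173.8), (32.8, 85.0), (23.2, -2.7)]
tip [[609.6   1.2  86. ]] pan [[570.8 229.4  90. ]]
tray c [ 476.3 -276.7] edges [(151.1, -84.9), (197.8, -175.6), (151.1, 94.4), (195.9, 4.4)]
w0 base c [ 427.2 -248.5] edges [(42.6, -85.3), (58.7, -176.1), (42.1, 95.9), (59.5, 4.4)]
w1 base c [ 435.5 -319. ] edges [(43.0, -85.9), (59.7, -174.8), (43.8, 95.2), (60.4, 4.5)]
w0 fin c [ 426.8 -237.9] edges [(12.1, -87.3), (48.6, -175.0), (12.1, 92.7), (48.6, 5.1)]
w1 fin c [ 435.4 -305.7] edges [(14.9, -89.2), (49.0, -178.0), (14.9, 90.8), (49.0, 2.0)]
cup [[766.2  32.6  80. ]]
jar [[386.  -97.2  62. ]]
glue [[638.2 400.3 100. ]]
tweez [[378.5  12.    3. ]]
gauge [[ 736.  -219.1    3. ]]
```

```bash
cat >> h.py <<'E'
from scipy.spatial.transform import Rotation as Ro
def plan(*tg):
    """world waypoints (x,y,z,yaw) -> tool deltas"""
    s=env.state(); p=np.array(s['ee_pos']); e=s['ee_rot']; R=Ro.from_euler('xyz',e,degrees=True)
    print('at',p.round(1),np.round(e,1),'F',np.round(s['force'],1),'w',round(s['gripper_width'],1),'t',round(s['time_s'],2))
    for t in tg:
        d=R.inv().apply(np.array(t[:3])-p); dy=(t[3]-e[2]+180)%360-180
        print(t,'->',d.round(1).tolist(),'spin',round(-np.radians(dy),3))
E
python3 -c "
from h import *
plan((540,70,200,90),(553,95,64,90))"
```

```text
at [ 189.5 -542.9  214. ] [180.   -0.   19.2] F [ 0.  -0.5 -0.9] w 91.3 t 0.65
(540, 70, 200, 90) -> [532.9, -463.2, 14.0] spin -1.235
(553, 95, 64, 90) -> [553.4, -482.5, 150.0] spin -1.235
```

Emit:
apply_moves(plan=[{"jaw": 1,"delta_pos": [45,-38,0],"spin": -0.15},{"jaw": 1,"delta_pos": [90,-77,0],"spin": -0.3},{"jaw": 1,"delta_pos": [135,-116,0],"spin": -0.45},{"jaw": 1,"delta_pos": [180,-155,0],"spin": -0.6},{"jaw": 1,"delta_pos": [225,-194,0],"spin": -0.75},{"jaw": 1,"delta_pos": [270,-233,0],"spin": -0.9},{"jaw": 1,"delta_pos": [315,-272,0],"spin": -1.05},{"jaw": 1,"delta_pos": [360,-311,0],"spin": -1.2}], squeeze=20)

```text
time_s: 1.65
ee_pos: [427.7, -128.9, 214.3]
ee_rot: [179.9, 0.0, 88.3]
force: [1.8, -0.0, -0.4]
gripper_width: 13.8
```

```bash
python3 -c "
from h import *
plan((540,70,200,90),(548,90,64,90))"
```

```text
at [ 427.7 -128.9  214.3] [179.9   0.   88.3] F [ 1.8 -0.  -0.4] w 13.8 t 1.65
(540, 70, 200, 90) -> [202.2, 106.2, 14.3] spin -0.03
(548, 90, 64, 90) -> [222.5, 113.4, 150.3] spin -0.03
```

Emit:
apply_moves(plan=[{"jaw": 1,"delta_pos": [50,27,0],"spin": -0.03},{"jaw": 1,"delta_pos": [100,53,0],"spin": -0.03},{"jaw": 1,"delta_pos": [150,80,5],"spin": -0.03},{"jaw": 1,"delta_pos": [200,106,10],"spin": -0.03},{"jaw": 1,"delta_pos": [222,112,50],"spin": -0.03},{"jaw": 1,"delta_pos": [222,112,95],"spin": -0.03},{"jaw": 1,"delta_pos": [222,112,130],"spin": -0.03},{"jaw": 1,"delta_pos": [222,112,150],"spin": -0.03}])

```text
time_s: 2.65
ee_pos: [545.5, 89.5, 62.4]
ee_rot: [-179.9, 0.1, 90.0]
force: [0.2, -0.1, -0.5]
gripper_width: 0.4
```

```bash
python3 -c "
from h import *
import math
snap('top','t2.png')
T=[]
for a in range(-92,20,10):
    r=132; T.append((571+r*math.cos(math.radians(a)),229+r*math.sin(math.radians(a)),64,90))
plan(*T)"
```

```text
at [544.3  89.3  60.5] [-1.797e+02  1.000e-01  9.000e+01] F [-0.2  0.6 -1.8] w 0.3 t 2.7
(566.3932664352699, 97.08041083347936, 64, 90) -> [7.8, 22.1, -3.6] spin 0.0
(589.3708493267286, 98.28461492611271, 64, 90) -> [9.0, 45.1, -3.8] spin 0.0
(611.7902432574931, 103.46053984903973, 64, 90) -> [14.2, 67.5, -3.9] spin 0.0
(632.9702462877376, 112.45091774262166, 64, 90) -> [23.2, 88.7, -4.0] spin 0.0
(652.2673147429869, 124.98258052391269, 64, 90) -> [35.7, 108.0, -4.1] spin 0.0
(669.095116963016, 140.6747599606307, 64, 90) -> [51.4, 124.8, -4.2] spin 0.0
(682.9423486926482, 159.05065712121694, 64, 90) -> [69.7, 138.7, -4.3] spin 0.0
(693.3882688028159, 179.55192966909962, 64, 90) -> [90.2, 149.1, -4.4] spin 0.0
(700.1154832968623, 201.55565681205576, 64, 90) -> [112.2, 155.9, -4.5] spin 0.0
(702.9195891665206, 224.39326643526988, 64, 90) -> [135.1, 158.7, -4.6] spin 0.0
(701.7153850738873, 247.37084932672863, 64, 90) -> [158.1, 157.5, -4.6] spin 0.0
(696.5394601509603, 269.79024325749305, 64, 90) -> [180.5, 152.3, -4.6] spin 0.0
```

View pics/t2.png

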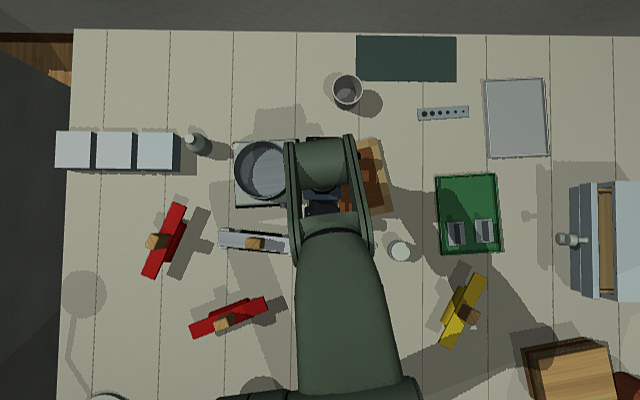

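The arm hides the handle, and the fingers are beside it on the robot's side. Now I'll sweep the handle round the arc.

Emit:
apply_moves(plan=[{"jaw": 1,"delta_pos": [6,12,-3],"spin": 0},{"jaw": 1,"delta_pos": [8,24,-3],"spin": 0},{"jaw": 1,"delta_pos": [8,36,-3],"spin": 0},{"jaw": 1,"delta_pos": [10,48,-3],"spin": 0},{"jaw": 1,"delta_pos": [13,60,-3],"spin": 0},{"jaw": 1,"delta_pos": [17,74,-3],"spin": 0},{"jaw": 1,"delta_pos": [23,89,-3],"spin": 0},{"jaw": 1,"delta_pos": [30,100,-3],"spin": 0}])

```text
time_s: 3.7
ee_pos: [645.2, 119.5, 62.7]
ee_rot: [-179.7, 0.1, 90.0]
force: [-1.4, 0.3, -0.9]
gripper_width: 0.4
```

```bash
python3 -c "
from h import *
import math
T=[]
for a in range(-55,10,8):
    r=130; T.append((571+r*math.cos(math.radians(a)),229+r*math.sin(math.radians(a)),62,90))
plan(*T)"
```

```text
at [645.2 119.5  62.7] [-1.797e+02  1.000e-01  9.000e+01] F [-1.4  0.3 -0.9] w 0.4 t 3.7
(645.564936725636, 122.51023424243107, 62, 90) -> [3.0, 0.3, 0.7] spin -0.0
(659.6597868081249, 133.92401878950784, 62, 90) -> [14.4, 14.4, 0.6] spin -0.0
(672.0289749894063, 147.18834916352114, 62, 90) -> [27.7, 26.8, 0.5] spin -0.0
(682.4317490912746, 162.04505026169295, 62, 90) -> [42.5, 37.2, 0.5] spin -0.0
(690.6656309488172, 178.20495329639442, 62, 90) -> [58.7, 45.4, 0.4] spin -0.0
(696.5703574175789, 195.35352413667232, 62, 90) -> [75.8, 51.4, 0.3] spin -0.0
(700.0309997133719, 213.15698535733083, 62, 90) -> [93.6, 54.8, 0.3] spin -0.0
(700.9802003703309, 231.26881283684685, 62, 90) -> [111.7, 55.8, 0.2] spin -0.0
(699.399484277368, 249.33648045523, 62, 90) -> [129.8, 54.2, 0.2] spin -0.0
```

Emit:
apply_moves(plan=[{"jaw": 1,"delta_pos": [14,14,0],"spin": 0},{"jaw": 1,"delta_pos": [28,27,0],"spin": 0},{"jaw": 1,"delta_pos": [43,37,0],"spin": 0},{"jaw": 1,"delta_pos": [59,45,0],"spin": 0},{"jaw": 1,"delta_pos": [76,51,0],"spin": 0},{"jaw": 1,"delta_pos": [94,55,0],"spin": 0},{"jaw": 1,"delta_pos": [103,56,0],"spin": 0},{"jaw": 1,"delta_pos": [106,56,0],"spin": 0}])

```text
time_s: 4.7
ee_pos: [701.2, 226.2, 62.2]
ee_rot: [-179.7, 0.1, 90.0]
force: [-0.1, -2.3, -0.6]
gripper_width: 0.3
```

```bash
python3 -c "
from h import *
plan((685,200,64,90),(680,190,230,90),(402.5,239.5,230,86))"
```

```text
at [701.2 226.2  62.2] [-1.797e+02  1.000e-01  9.000e+01] F [-0.1 -2.3 -0.6] w 0.3 t 4.7
(685, 200, 64, 90) -> [-26.2, -16.3, -1.7] spin 0.001
(680, 190, 230, 90) -> [-36.6, -22.1, -167.6] spin 0.001
(402.5, 239.5, 230, 86) -> [13.2, -299.6, -166.4] spin 0.071
```

Emit:
apply_moves(plan=[{"jaw": 1,"delta_pos": [-26,-16,-2],"spin": 0},{"jaw": 1,"delta_pos": [-30,-20,-60],"spin": 0},{"jaw": 1,"delta_pos": [-36,-22,-110],"spin": 0},{"jaw": 0,"delta_pos": [-36,-22,-165],"spin": 0},{"jaw": 0,"delta_pos": [-24,-80,-166],"spin": 0.07},{"jaw": 0,"delta_pos": [-14,-140,-166],"spin": 0.07},{"jaw": 0,"delta_pos": [-4,-200,-166],"spin": 0.07},{"jaw": 0,"delta_pos": [8,-260,-166],"spin": 0.07}], squeeze=60)

```text
time_s: 5.7
ee_pos: [440.3, 234.5, 229.9]
ee_rot: [-179.8, 0.0, 86.0]
force: [0.4, 1.1, 0.7]
gripper_width: 47.4
```

```bash
python3 - <<'E'
from h import *
np.set_printoptions(suppress=True,precision=1)
snap('top','t3.png'); im=snap('side','s3.png')
a=cv2.resize(im[200:320,210:380],None,fx=4,fy=4,interpolation=cv2.INTER_CUBIC); cv2.imwrite('pics/s3a.png',a[:,:,::-1])
plan((402.5,239.5,230,86),(402.5,239.5,89,86))
E
```

```text
at [436.4 234.3 230. ] [-179.6    0.1   86.2] F [ 1.7 -0.6  0. ] w 56.0 t 5.8
(402.5, 239.5, 230, 86) -> [2.9, -34.2, 0.3] spin 0.003
(402.5, 239.5, 89, 86) -> [3.2, -33.1, 141.3] spin 0.003
```

View pics/t3.png

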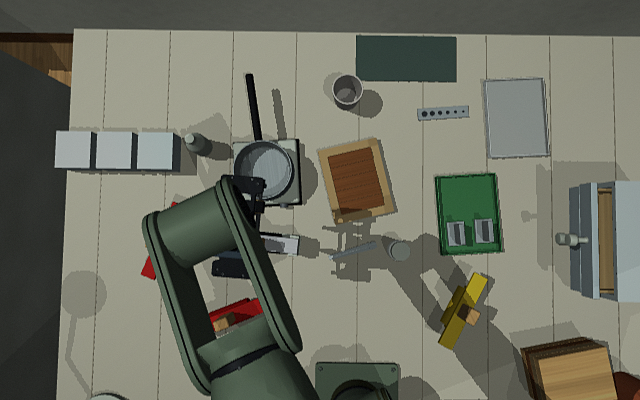

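View pics/s3.png

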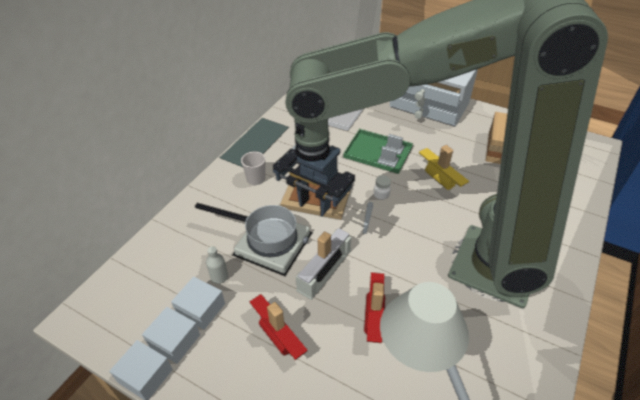

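The pan handle now points to the far side, tip at (248,75), and the board is fully in view. I'll refine the board fit and check the roller against the side view.

```bash
python3 - <<'E'
from h import *
np.set_printoptions(suppress=True,precision=1)
im=cv2.imread('pics/t3.png')
a=cv2.resize(im[130:230,310:405],None,fx=6,fy=6,interpolation=cv2.INTER_CUBIC); cv2.imwrite('pics/t3a.png',a)
s=cv2.imread('pics/s3.png')
def rot(c,yaw,P): 
    c=np.array(c); y=np.radians(yaw); return np.array([[c[0]+p[0]*np.cos(y)-p[1]*np.sin(y),c[1]+p[0]*np.sin(y)+p[1]*np.cos(y),p[2]] for p in P])
rc=(402.5,239.5); yaw=-4
P=np.r_[rot(rc,yaw,[(x,y,145) for x,y in((12,17),(12,-17),(-12,-17),(-12,17))]),rot(rc,yaw,[(x,y,75) for x,y in((18,95),(18,-95),(-18,-95),(-18,95))])]
q=px('side',P); b=cv2.resize(s[210:310,270:380],None,fx=6,fy=6,interpolation=cv2.INTER_CUBIC)
for i in (0,4): cv2.polylines(b,[np.int32(((q[i:i+4]-[270,210]+.5)*6-.5))],True,(0,255,0),1)
cv2.imwrite('pics/s3b.png',b)
E
```

```text
(no output)
```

View pics/s3b.png

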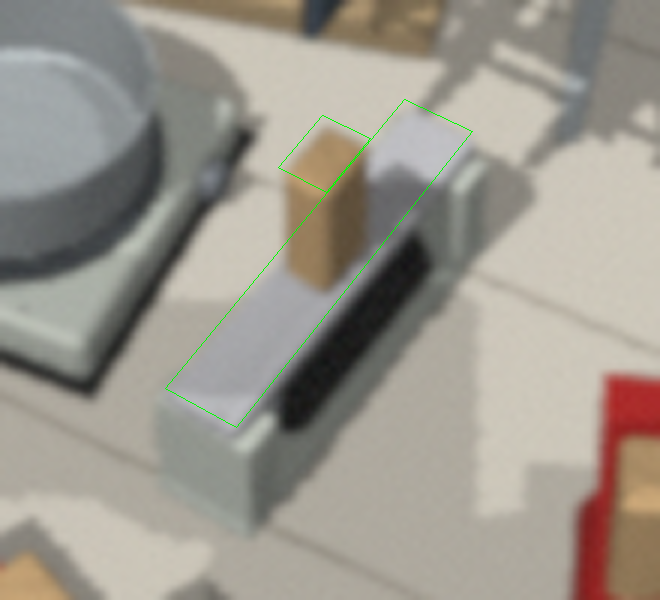

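View pics/t3a.png

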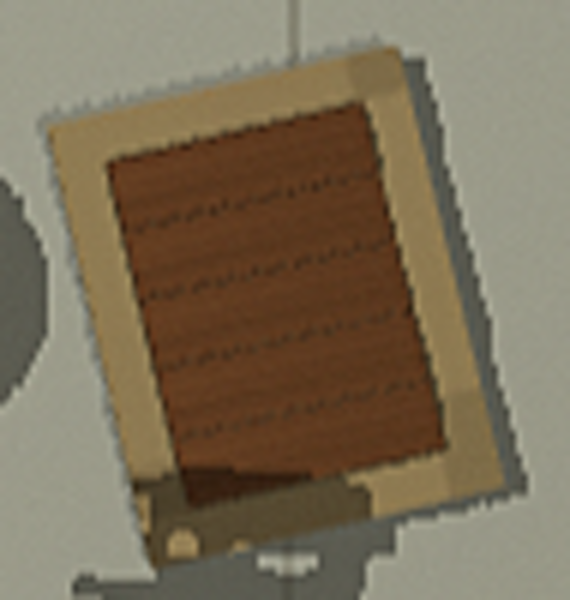

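The predicted bar and handle outlines lie on the roller within about 1 px. Next I'll fit the board.

```bash
python3 - <<'E'
from h import *
B=lambda p:cr(p,(310,130),6)
for nm,c,z in(('sheet',[(107,160),(363,102),(446,450),(190,504)],22),('board',[(47,128),(397,45),(505,488),(155,568)],20)):
    P=w('top',B(c),z)[:,:2]
    d=(P[0]+P[1]-P[2]-P[3]); e=P[0]+P[3]-P[1]-P[2]
    print(nm,P.mean(0).round(1),'yaw from x',np.degrees(np.arctan2(d[1],d[0])).round(2),'from y',(np.degrees(np.arctan2(e[1],e[0]))-90).round(2),np.linalg.norm(d)/2,np.linalg.norm(e)/2)
plan((402.5,239.5,230,86),(402.5,239.5,89,86))
E
```

```text
sheet [557.    5.8] yaw from x 14.02 from y 13.17 149.5125569833057 109.90180266644468
board [556.    5.9] yaw from x 14.28 from y 13.94 191.31032314821238 150.99008410333175
at [436.4 234.3 230. ] [-1.796e+02  1.000e-01  8.620e+01] F [ 1.7 -0.6  0. ] w 56.0 t 5.8
(402.5, 239.5, 230, 86) -> [2.9, -34.2, 0.3] spin 0.003
(402.5, 239.5, 89, 86) -> [3.2, -33.1, 141.3] spin 0.003
```

Emit:
apply_moves(plan=[{"jaw": 0,"delta_pos": [3,-34,0],"spin": 0},{"jaw": 0,"delta_pos": [3,-34,0],"spin": 0},{"jaw": 0,"delta_pos": [3,-34,40],"spin": 0},{"jaw": 0,"delta_pos": [3,-34,80],"spin": 0},{"jaw": 0,"delta_pos": [3,-33,110],"spin": 0},{"jaw": 0,"delta_pos": [3,-33,130],"spin": 0},{"jaw": 0,"delta_pos": [3,-33,140],"spin": 0},{"jaw": 0,"delta_pos": [3,-33,140],"spin": 0}])

```text
time_s: 6.8
ee_pos: [403.4, 239.3, 90.0]
ee_rot: [-179.6, 0.1, 86.2]
force: [-0.1, 0.3, 0.3]
gripper_width: 91.3
```

```bash
python3 - <<'E'
from h import *
im=snap('side','s4.png')
b=cv2.resize(im[150:310,270:410],None,fx=4,fy=4,interpolation=cv2.INTER_CUBIC);cv2.imwrite('pics/s4b.png',b[:,:,::-1])
plan((402.5,239.5,91,86))
E
```

```text
at [403.6 239.5  90.6] [-1.796e+02  1.000e-01  8.620e+01] F [-0.5 -0.   0.5] w 91.1 t 6.85
(402.5, 239.5, 91, 86) -> [-0.1, -1.1, -0.4] spin 0.003
```

View pics/s4b.png

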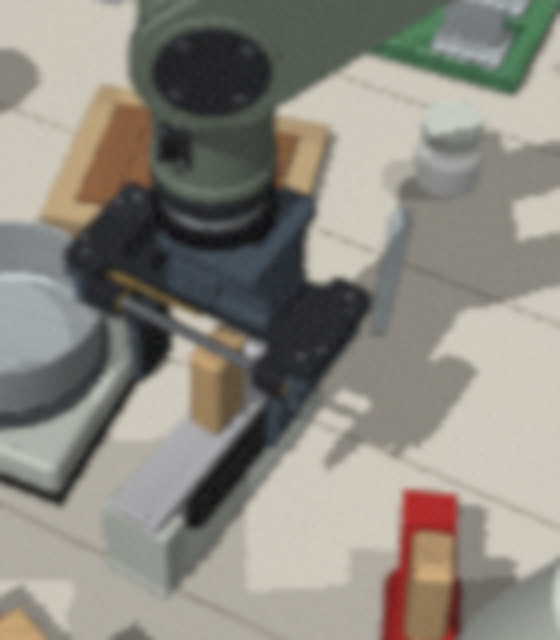

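The handle stands between the open fingers. Closing.

Emit:
apply_moves(plan=[{"jaw": 1,"delta_pos": [0,-1,0],"spin": 0},{"jaw": 1,"delta_pos": [0,-1,0],"spin": 0},{"jaw": 1,"delta_pos": [0,-1,0],"spin": 0},{"jaw": 1,"delta_pos": [0,-1,0],"spin": 0},{"jaw": 1,"delta_pos": [0,-1,0],"spin": 0},{"jaw": 1,"delta_pos": [0,-1,0],"spin": 0},{"jaw": 1,"delta_pos": [0,-1,0],"spin": 0},{"jaw": 1,"delta_pos": [0,-1,0],"spin": 0}], squeeze=60)

```text
time_s: 7.85
ee_pos: [402.3, 239.5, 90.6]
ee_rot: [-179.6, 0.1, 86.2]
force: [-1.9, 0.3, 1.1]
gripper_width: 24.2
```

```bash
python3 - <<'E'
from h import *
plan((402.5,239.5,91,86)); print(env.state()['torque'])
E
```

```text
at [402.3 239.5  90.6] [-1.796e+02  1.000e-01  8.620e+01] F [-1.9  0.3  1.1] w 24.2 t 7.85
(402.5, 239.5, 91, 86) -> [-0.0, 0.2, -0.4] spin 0.003
[ 0.03125215  0.14135805 -0.04000477]
```

Emit:
apply_moves(plan=[{"jaw": 1,"delta_pos": [0,0,-15],"spin": 0},{"jaw": 1,"delta_pos": [0,0,-35],"spin": 0},{"jaw": 1,"delta_pos": [0,0,-60],"spin": 0},{"jaw": 1,"delta_pos": [0,0,-85],"spin": 0},{"jaw": 1,"delta_pos": [0,0,-100],"spin": 0},{"jaw": 1,"delta_pos": [0,0,-100],"spin": 0},{"jaw": 1,"delta_pos": [0,0,-100],"spin": 0},{"jaw": 1,"delta_pos": [0,0,-100],"spin": 0}])

```text
time_s: 8.85
ee_pos: [402.4, 239.3, 189.5]
ee_rot: [-179.5, 0.2, 86.2]
force: [0.3, 0.3, -3.7]
gripper_width: 23.9
```

```bash
python3 - <<'E'
from h import *
plan((496.3,-9.5,190,104)); print(env.state()['torque'])
E
```

```text
at [402.4 239.3 189.5] [-179.5    0.2   86.2] F [ 0.3  0.3 -3.7] w 23.9 t 8.85
(496.3, -9.5, 190, 104) -> [-241.9, 110.4, -0.8] spin -0.312
[-0.02268215 -0.10318821 -0.01278   ]
```

Emit:
apply_moves(plan=[{"jaw": 1,"delta_pos": [-35,15,0],"spin": -0.05},{"jaw": 1,"delta_pos": [-75,34,0],"spin": -0.1},{"jaw": 1,"delta_pos": [-115,53,0],"spin": -0.15},{"jaw": 1,"delta_pos": [-155,71,0],"spin": -0.2},{"jaw": 1,"delta_pos": [-195,89,0],"spin": -0.25},{"jaw": 1,"delta_pos": [-230,105,0],"spin": -0.31},{"jaw": 1,"delta_pos": [-242,110,0],"spin": -0.31},{"jaw": 1,"delta_pos": [-242,110,0],"spin": -0.31}])

```text
time_s: 9.85
ee_pos: [495.7, -9.7, 188.6]
ee_rot: [-179.4, -0.1, 103.8]
force: [0.1, 0.8, -3.1]
gripper_width: 23.7
```

```bash
python3 - <<'E'
from h import *
plan((496.3,-9.5,112,104)); print(env.state()['torque'])
E
```

```text
at [495.7  -9.7 188.6] [-1.794e+02 -1.000e-01  1.038e+02] F [ 0.1  0.8 -3.1] w 23.7 t 9.85
(496.3, -9.5, 112, 104) -> [-0.0, 1.5, 76.6] spin -0.003
[ 0.03730172 -0.12395625  0.01186153]
```

Emit:
apply_moves(plan=[{"jaw": 1,"delta_pos": [0,1,15],"spin": 0},{"jaw": 1,"delta_pos": [0,1,30],"spin": 0},{"jaw": 1,"delta_pos": [0,1,45],"spin": 0},{"jaw": 1,"delta_pos": [0,1,60],"spin": 0},{"jaw": 1,"delta_pos": [0,1,70],"spin": 0},{"jaw": 1,"delta_pos": [0,1,75],"spin": 0},{"jaw": 1,"delta_pos": [0,1,76],"spin": 0},{"jaw": 1,"delta_pos": [0,1,76],"spin": 0}])

```text
time_s: 10.85
ee_pos: [496.2, -9.7, 112.9]
ee_rot: [-179.4, -0.0, 103.8]
force: [-0.2, -1.8, -2.1]
gripper_width: 23.9
```

```bash
python3 - <<'E'
from h import *
im=snap('side','s5.png')
b=cv2.resize(im[120:270,260:410],None,fx=4,fy=4,interpolation=cv2.INTER_CUBIC);cv2.imwrite('pics/s5b.png',b[:,:,::-1])
plan((496.3,-9.5,103,104)); print(env.state()['torque'])
E
```

```text
at [496.2  -9.7 113. ] [-179.4   -0.   103.8] F [ 0.4  0.1 -2.8] w 24.1 t 10.9
(496.3, -9.5, 103, 104) -> [0.1, 0.2, 10.0] spin -0.004
[-0.05633129 -0.17517701  0.0127601 ]
```

View pics/s5b.png

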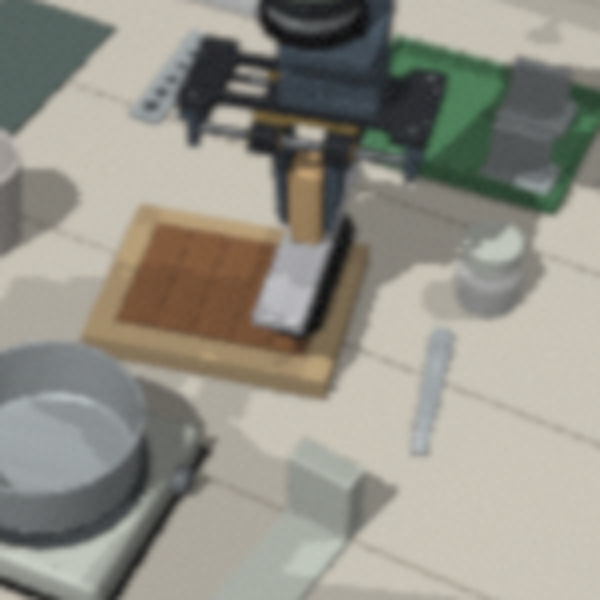

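The roller hangs level above strip 0, aligned with the board. Lowering gently.

Emit:
apply_moves(plan=[{"jaw": 1,"delta_pos": [0,0,4],"spin": 0},{"jaw": 1,"delta_pos": [0,0,6],"spin": 0},{"jaw": 1,"delta_pos": [0,0,7],"spin": 0},{"jaw": 1,"delta_pos": [0,0,8],"spin": 0},{"jaw": 1,"delta_pos": [0,0,9],"spin": 0},{"jaw": 1,"delta_pos": [0,0,10],"spin": 0},{"jaw": 1,"delta_pos": [0,0,10],"spin": 0},{"jaw": 1,"delta_pos": [0,0,10],"spin": 0}])

```text
time_s: 11.9
ee_pos: [496.6, -9.6, 103.5]
ee_rot: [-179.5, -0.0, 103.8]
force: [-0.6, 1.3, 3.2]
gripper_width: 23.9
```

Emit:
apply_moves(plan=[{"jaw": 1,"delta_pos": [0,0,1],"spin": 0},{"jaw": 1,"delta_pos": [0,0,2],"spin": 0},{"jaw": 1,"delta_pos": [0,0,2],"spin": 0},{"jaw": 1,"delta_pos": [0,0,3],"spin": 0},{"jaw": 1,"delta_pos": [0,0,3],"spin": 0},{"jaw": 1,"delta_pos": [0,0,4],"spin": 0},{"jaw": 1,"delta_pos": [0,0,4],"spin": 0},{"jaw": 1,"delta_pos": [0,0,4],"spin": 0}])

```text
time_s: 12.9
ee_pos: [497.4, -9.4, 100.4]
ee_rot: [-179.6, -0.0, 103.8]
force: [-0.5, 1.6, 6.9]
gripper_width: 23.8
```

Emit:
apply_moves(plan=[{"jaw": 1,"delta_pos": [0,5,1.5],"spin": 0},{"jaw": 1,"delta_pos": [0,13,2],"spin": 0},{"jaw": 1,"delta_pos": [0,21,2],"spin": 0},{"jaw": 1,"delta_pos": [0,29,2],"spin": 0},{"jaw": 1,"delta_pos": [0,37,2],"spin": 0},{"jaw": 1,"delta_pos": [0,45,2],"spin": 0},{"jaw": 1,"delta_pos": [0,53,2],"spin": 0},{"jaw": 1,"delta_pos": [0,61,2],"spin": 0}])

```text
time_s: 13.9
ee_pos: [558.6, 5.4, 100.3]
ee_rot: [-179.9, 0.0, 103.8]
force: [-1.0, 1.6, 12.8]
gripper_width: 23.6
```

```bash
python3 - <<'E'
from h import *
c,s=np.cos(np.radians(14)),np.sin(np.radians(14))
P=[(556.5+c*x,5.5+s*x,98.5,104) for x in(0,62,-64)]
plan(*P); print(env.state()['torque'])
E
```

```text
at [558.6   5.4 100.3] [-179.9    0.   103.8] F [-1.   1.6 12.8] w 23.6 t 13.9
(np.float64(556.5), np.float64(5.5), 98.5, 104) -> [0.6, -2.0, 1.8] spin -0.004
(np.float64(616.6583350291118), np.float64(20.4991575271794), 98.5, 104) -> [0.8, 60.0, 1.7] spin -0.004
(np.float64(494.4010735183362), np.float64(-9.983001318378735), 98.5, 104) -> [0.3, -66.0, 1.9] spin -0.004
[ 0.36146967  0.07352796 -0.00251619]
```

Rolling smoothly with about 16 N on the sheet. Continuing to strip 4.

Emit:
apply_moves(plan=[{"jaw": 1,"delta_pos": [0,6,2],"spin": 0},{"jaw": 1,"delta_pos": [0,14,2],"spin": 0},{"jaw": 1,"delta_pos": [0,22,2],"spin": 0},{"jaw": 1,"delta_pos": [0,30,2],"spin": 0},{"jaw": 1,"delta_pos": [0,38,2],"spin": 0},{"jaw": 1,"delta_pos": [0,46,2],"spin": 0},{"jaw": 1,"delta_pos": [0,54,2],"spin": 0},{"jaw": 1,"delta_pos": [0,60,2],"spin": 0}])

```text
time_s: 14.9
ee_pos: [618.7, 20.1, 100.4]
ee_rot: [179.8, 0.0, 103.8]
force: [-1.5, 1.5, 11.6]
gripper_width: 23.6
```

Emit:
apply_moves(plan=[{"jaw": 1,"delta_pos": [0,1,2],"spin": 0},{"jaw": 1,"delta_pos": [0,1,2],"spin": 0},{"jaw": 1,"delta_pos": [0,-8,2],"spin": 0},{"jaw": 1,"delta_pos": [0,-18,2],"spin": 0},{"jaw": 1,"delta_pos": [0,-28,2],"spin": 0},{"jaw": 1,"delta_pos": [0,-38,2],"spin": 0},{"jaw": 1,"delta_pos": [0,-48,2],"spin": 0},{"jaw": 1,"delta_pos": [0,-60,2],"spin": 0}])

```text
time_s: 15.9
ee_pos: [562.2, 6.3, 100.3]
ee_rot: [179.5, 0.1, 103.7]
force: [-0.2, 1.5, 11.1]
gripper_width: 24.0
```

Emit:
apply_moves(plan=[{"jaw": 1,"delta_pos": [0,-8,2],"spin": 0},{"jaw": 1,"delta_pos": [0,-16,2],"spin": 0},{"jaw": 1,"delta_pos": [0,-24,2],"spin": 0},{"jaw": 1,"delta_pos": [0,-32,2],"spin": 0},{"jaw": 1,"delta_pos": [0,-40,2],"spin": 0},{"jaw": 1,"delta_pos": [0,-48,2],"spin": 0},{"jaw": 1,"delta_pos": [0,-56,2],"spin": 0},{"jaw": 1,"delta_pos": [0,-64,2],"spin": 0}])

```text
time_s: 16.9
ee_pos: [502.4, -8.4, 100.3]
ee_rot: [179.1, 0.1, 103.7]
force: [-0.2, 3.8, 15.2]
gripper_width: 24.0
```

The tool height stayed at 100.3 along the whole return stroke, so all strips are flush. Lifting and returning.

Emit:
apply_moves(plan=[{"jaw": 1,"delta_pos": [0,-2,-5],"spin": 0},{"jaw": 1,"delta_pos": [0,-2,-20],"spin": 0},{"jaw": 1,"delta_pos": [0,-2,-45],"spin": 0},{"jaw": 1,"delta_pos": [0,-2,-70],"spin": 0},{"jaw": 1,"delta_pos": [0,-2,-90],"spin": 0},{"jaw": 1,"delta_pos": [0,-2,-90],"spin": 0},{"jaw": 1,"delta_pos": [0,-2,-90],"spin": 0},{"jaw": 1,"delta_pos": [0,-2,-90],"spin": 0}])

```text
time_s: 17.9
ee_pos: [498.3, -9.1, 189.1]
ee_rot: [179.3, 0.0, 103.7]
force: [0.2, 0.6, -3.3]
gripper_width: 23.5
```

```bash
python3 - <<'E'
from h import *
im=snap('side','s6.png'); t=snap('top','t6.png')
b=cv2.resize(im[120:270,260:410],None,fx=4,fy=4,interpolation=cv2.INTER_CUBIC);cv2.imwrite('pics/s6b.png',b[:,:,::-1])
plan((402.3,239.5,190,86.2)); print(env.state()['torque'])
E
```

```text
at [498.6  -9.1 189.3] [179.2   0.  103.7] F [ 0.9  1.  -2.9] w 23.5 t 18.0
(402.3, 239.5, 190, 86.2) -> [264.3, -34.6, -1.3] spin 0.306
[-0.0600793  -0.06013196  0.02192265]
```

View pics/s6b.png

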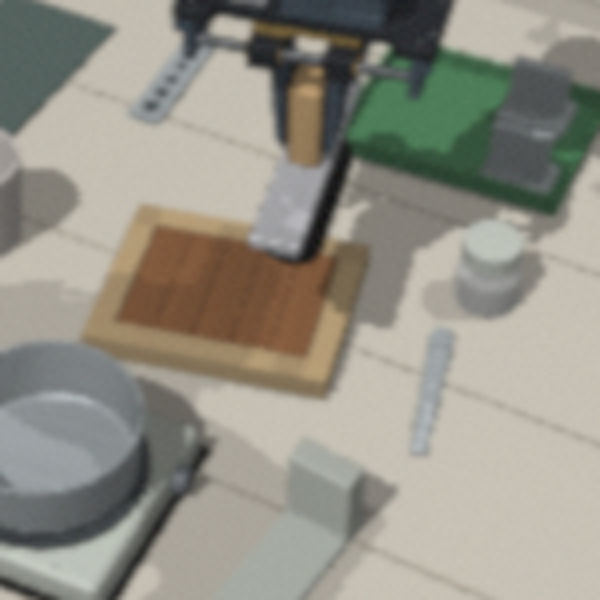

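The sheet looks flush, and the roller is still aligned in the grip.

Emit:
apply_moves(plan=[{"jaw": 1,"delta_pos": [38,-5,0],"spin": 0.05},{"jaw": 1,"delta_pos": [80,-10,0],"spin": 0.1},{"jaw": 1,"delta_pos": [122,-15,0],"spin": 0.15},{"jaw": 1,"delta_pos": [164,-21,0],"spin": 0.2},{"jaw": 1,"delta_pos": [206,-27,0],"spin": 0.25},{"jaw": 1,"delta_pos": [246,-32,0],"spin": 0.306},{"jaw": 1,"delta_pos": [264,-34.5,-1],"spin": 0.306},{"jaw": 1,"delta_pos": [264,-34.5,-1],"spin": 0.306}])

```text
time_s: 19.0
ee_pos: [402.0, 240.1, 189.4]
ee_rot: [179.3, -0.2, 86.3]
force: [-0.1, -0.1, -3.2]
gripper_width: 23.7
```

```bash
python3 - <<'E'
from h import *
im=snap('side','s7.png'); 
b=cv2.resize(im[150:310,270:410],None,fx=4,fy=4,interpolation=cv2.INTER_CUBIC);cv2.imwrite('pics/s7b.png',b[:,:,::-1])
plan((402.3,239.5,100,86.2)); print(env.state()['torque'])
E
```

```text
at [402.3 239.3 189.3] [ 1.793e+02 -1.000e-01  8.630e+01] F [-0.4 -0.4 -2.9] w 23.4 t 19.05
(402.3, 239.5, 100, 86.2) -> [-0.0, -1.1, 89.3] spin 0.001
[-0.08012867 -0.09856157 -0.03444041]
```

View pics/s7b.png

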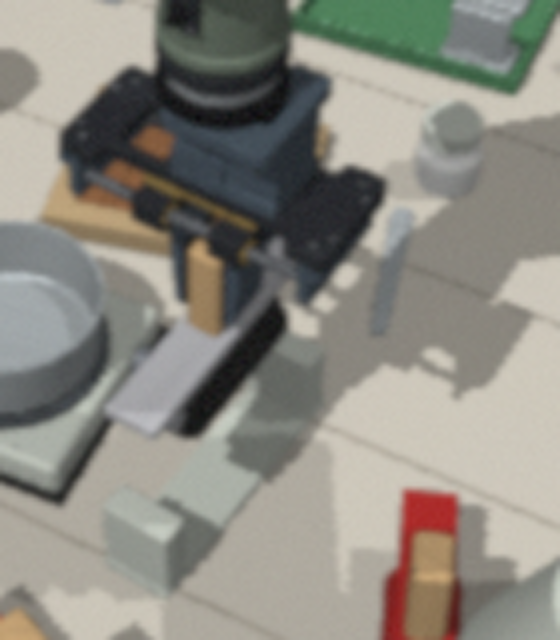

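Emit:
apply_moves(plan=[{"jaw": 1,"delta_pos": [0,-1,20],"spin": 0},{"jaw": 1,"delta_pos": [0,-1,40],"spin": 0},{"jaw": 1,"delta_pos": [0,-1,60],"spin": 0},{"jaw": 1,"delta_pos": [0,-1,75],"spin": 0},{"jaw": 1,"delta_pos": [0,-1,85],"spin": 0},{"jaw": 1,"delta_pos": [0,-1,92],"spin": 0},{"jaw": 1,"delta_pos": [0,-1,94],"spin": 0},{"jaw": 1,"delta_pos": [0,-1,95],"spin": 0}])

```text
time_s: 20.05
ee_pos: [402.8, 239.6, 94.6]
ee_rot: [179.2, -0.2, 86.3]
force: [0.4, 1.0, -3.2]
gripper_width: 24.0
```

Emit:
apply_moves(plan=[{"jaw": 1,"delta_pos": [0,0,1],"spin": 0},{"jaw": 1,"delta_pos": [0,0,2],"spin": 0},{"jaw": 1,"delta_pos": [0,0,3],"spin": 0},{"jaw": 1,"delta_pos": [0,0,4],"spin": 0},{"jaw": 1,"delta_pos": [0,0,4],"spin": 0},{"jaw": 1,"delta_pos": [0,0,4],"spin": 0},{"jaw": 1,"delta_pos": [0,0,4],"spin": 0},{"jaw": 1,"delta_pos": [0,0,4],"spin": 0}])

```text
time_s: 21.05
ee_pos: [402.9, 239.7, 90.9]
ee_rot: [179.2, -0.2, 86.3]
force: [-1.4, 1.3, 5.8]
gripper_width: 23.9
```

Seated: the load has gone onto the cradle at the original height. Releasing and rising.

Emit:
apply_moves(plan=[{"jaw": 0,"delta_pos": [0,0,-0.5],"spin": 0},{"jaw": 0,"delta_pos": [0,0,-0.5],"spin": 0},{"jaw": 0,"delta_pos": [0,0,-0.5],"spin": 0},{"jaw": 0,"delta_pos": [0,0,-0.5],"spin": 0},{"jaw": 0,"delta_pos": [0,0,-0.5],"spin": 0},{"jaw": 0,"delta_pos": [0,0,-20],"spin": 0},{"jaw": 0,"delta_pos": [0,0,-60],"spin": 0},{"jaw": 0,"delta_pos": [0,0,-120],"spin": 0}], squeeze=30)

```text
time_s: 22.05
ee_pos: [400.3, 238.8, 210.9]
ee_rot: [179.4, -0.0, 86.3]
force: [1.1, 0.2, 0.5]
gripper_width: 91.0
```

```bash
python3 - <<'E'
from h import *
im=snap('top','t8.png'); s=snap('side','s8.png')
a=cv2.resize(im[165:265,425:515],None,fx=6,fy=6,interpolation=cv2.INTER_CUBIC); cv2.imwrite('pics/t8b.png',a[:,:,::-1])
plan((427,-249,200,5),(427,-249,200,185)); print(env.state()['qpos'])
E
```

```text
at [404.7 241.5 217.1] [178.6  -0.6  86.3] F [ 1.3 -0.2  0.4] w 91.1 t 22.15
(427, -249, 200, 5) -> [-488.1, 53.9, 13.3] spin 1.418
(427, -249, 200, 185) -> [-488.1, 53.9, 13.3] spin -1.723
[ 29.62403176   7.9958467  103.11456902  -0.30483194  67.37388326
  33.47785005]
```

View pics/s8.png

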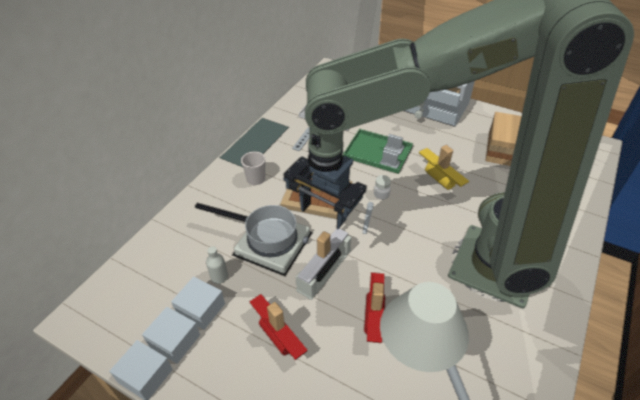

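View pics/t8b.png

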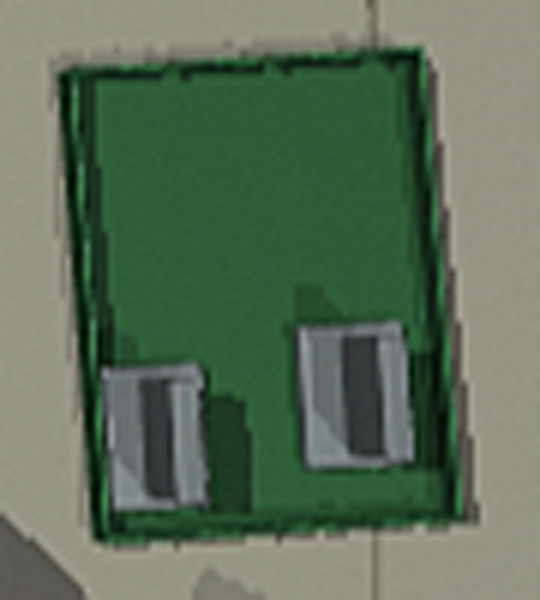

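The roller hangs in its cradle and the pan handle points away. The left weight was knocked to (450,238) px, so I'll re-measure it.

```bash
python3 - <<'E'
from h import *
B=lambda p:cr(p,(425,165),6)
for n,c in(('wA',[(104,370),(201,364),(208,502),(112,510)]),('wB',[(299,327),(400,321),(413,462),(310,469)])):
    P=w('top',B(c),13)[:,:2]; d=(P[0]+P[1]-P[2]-P[3]); e=P[0]+P[3]-P[1]-P[2]
    print(n,P.mean(0).round(1),np.degrees(np.arctan2(d[1],d[0])),np.degrees(np.arctan2(e[1],e[0]))-90,np.linalg.norm(d)/2,np.linalg.norm(e)/2)
plan((415,-236,180,4.5))
E
```

```text
wA [ 416.8 -235.3] 2.9847589686874687 4.909666888982983 58.16103387957699 40.638281727041246
wB [ 435.4 -319. ] 4.509453470577928 4.413458783944023 59.39646983339148 42.97675741154746
at [404.7 241.5 217.1] [178.6  -0.6  86.3] F [ 1.3 -0.2  0.4] w 91.1 t 22.15
(415, -236, 180, 4.5) -> [-476.1, 40.6, 33.2] spin 1.427
```

Emit:
apply_moves(plan=[{"jaw": 0,"delta_pos": [-50,4,0],"spin": 0.18},{"jaw": 0,"delta_pos": [-110,9,0],"spin": 0.36},{"jaw": 0,"delta_pos": [-170,14,0],"spin": 0.54},{"jaw": 0,"delta_pos": [-230,19,0],"spin": 0.72},{"jaw": 0,"delta_pos": [-290,24,0],"spin": 0.9},{"jaw": 0.45,"delta_pos": [-350,30,5],"spin": 1.08},{"jaw": 0.45,"delta_pos": [-410,35,10],"spin": 1.26},{"jaw": 0.45,"delta_pos": [-450,39,15],"spin": 1.427}])

```text
time_s: 23.15
ee_pos: [414.2, -212.4, 197.7]
ee_rot: [-179.6, -1.5, 4.1]
force: [0.4, 0.9, -0.4]
gripper_width: 64.0
```

```bash
python3 - <<'E'
from h import *
plan((416.5,-235.5,180,4.5),(416.5,-235.5,28,4.5))
E
```

```text
at [ 414.2 -212.4  197.7] [-179.6   -1.5    4.1] F [ 0.4  0.9 -0.4] w 64.0 t 23.15
(416.5, -235.5, 180, 4.5) -> [0.2, 23.3, 17.5] spin -0.008
(416.5, -235.5, 28, 4.5) -> [-3.7, 24.3, 169.5] spin -0.008
```

Emit:
apply_moves(plan=[{"jaw": 0.45,"delta_pos": [0,23.5,20],"spin": -0.01},{"jaw": 0.45,"delta_pos": [-1,24,50],"spin": -0.01},{"jaw": 0.45,"delta_pos": [-2,24,80],"spin": -0.01},{"jaw": 0.45,"delta_pos": [-2,24,100],"spin": -0.01},{"jaw": 0.45,"delta_pos": [-3,24,115],"spin": -0.01},{"jaw": 0.45,"delta_pos": [-3,24,117],"spin": -0.01},{"jaw": 0.45,"delta_pos": [-3,24,117],"spin": -0.01},{"jaw": 0.45,"delta_pos": [-3,24,117],"spin": -0.01}])

```text
time_s: 24.15
ee_pos: [416.3, -235.8, 81.1]
ee_rot: [-179.7, -1.5, 4.6]
force: [0.6, 0.8, 0.4]
gripper_width: 49.8
```

```bash
python3 - <<'E'
from h import *
im=snap('side','s9.png'); snap('top','t9.png')
b=cv2.resize(im[90:200,330:460],None,fx=5,fy=5,interpolation=cv2.INTER_CUBIC);cv2.imwrite('pics/s9b.png',b[:,:,::-1])
plan((416.5,-235.5,28,4.5))
E
```

```text
at [ 416.2 -235.8   81.1] [-179.7   -1.5    4.6] F [ 0.6 -0.3  0.3] w 50.2 t 24.25
(416.5, -235.5, 28, 4.5) -> [-1.1, 0.0, 53.0] spin 0.002
```

View pics/s9b.png

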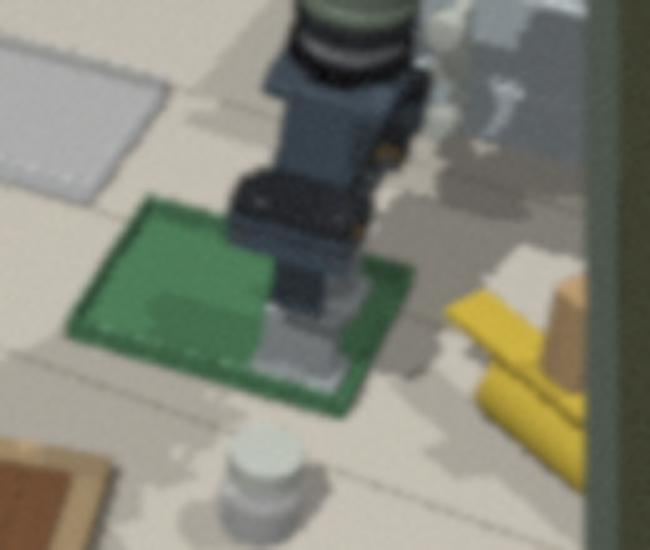

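View pics/t9.png

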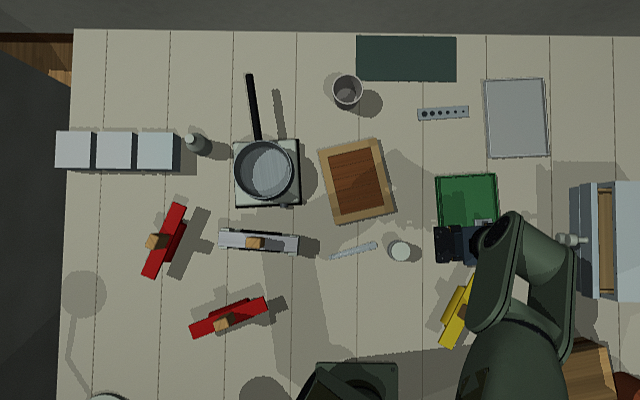

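The roller is back in its cradle (258,242). The fingers are above weight A, so I'll descend and grip.

Emit:
apply_moves(plan=[{"jaw": 0.45,"delta_pos": [0,0,15],"spin": 0},{"jaw": 0.45,"delta_pos": [-0.5,0,30],"spin": 0},{"jaw": 0.45,"delta_pos": [-1,0,43],"spin": 0},{"jaw": 0.45,"delta_pos": [-1,0,51],"spin": 0},{"jaw": 0.45,"delta_pos": [-1,0,53],"spin": 0},{"jaw": 0.45,"delta_pos": [-1,0,53],"spin": 0},{"jaw": 0.7,"delta_pos": [-1,0,53],"spin": 0},{"jaw": 1,"delta_pos": [-1,0,53],"spin": 0}])

```text
time_s: 25.25
ee_pos: [416.9, -235.6, 28.4]
ee_rot: [-179.7, -1.6, 4.6]
force: [0.1, -0.2, -0.3]
gripper_width: 33.0
```

Emit:
apply_moves(plan=[{"jaw": 1,"delta_pos": [0,0,0],"spin": 0},{"jaw": 1,"delta_pos": [0,0,0],"spin": 0},{"jaw": 1,"delta_pos": [0,0,0],"spin": 0},{"jaw": 1,"delta_pos": [0,0,0],"spin": 0},{"jaw": 1,"delta_pos": [0,0,0],"spin": 0},{"jaw": 1,"delta_pos": [0,0,0],"spin": 0},{"jaw": 1,"delta_pos": [0,0,0],"spin": 0},{"jaw": 1,"delta_pos": [0,0,0],"spin": 0}])

```text
time_s: 26.25
ee_pos: [416.6, -235.2, 28.4]
ee_rot: [-179.7, -1.6, 4.6]
force: [-0.3, 4.8, 5.7]
gripper_width: 11.9
```

Emit:
apply_moves(plan=[{"jaw": 1,"delta_pos": [0,0,-10],"spin": 0},{"jaw": 1,"delta_pos": [0,0,-30],"spin": 0},{"jaw": 1,"delta_pos": [0,0,-60],"spin": 0},{"jaw": 1,"delta_pos": [0,0,-90],"spin": 0},{"jaw": 1,"delta_pos": [0,0,-110],"spin": 0},{"jaw": 1,"delta_pos": [0,0,-110],"spin": 0},{"jaw": 1,"delta_pos": [0,0,-110],"spin": 0},{"jaw": 1,"delta_pos": [0,0,-110],"spin": 0}], squeeze=40)

```text
time_s: 27.25
ee_pos: [413.1, -235.8, 137.2]
ee_rot: [-179.6, -1.4, 4.6]
force: [-0.5, 0.3, -3.8]
gripper_width: 11.6
```

```bash
python3 - <<'E'
from h import *
c,s=np.cos(np.radians(14)),np.sin(np.radians(14))
x=-38
plan((round(556.5+c*x,1),round(5.5+s*x,1),140,14),(round(556.5+c*x,1),round(5.5+s*x,1),49,14))
E
```

```text
at [ 413.1 -235.8  137.2] [-179.6   -1.4    4.6] F [-0.5  0.3 -3.8] w 11.6 t 27.25
(np.float64(519.6), np.float64(-3.7), 140, 14) -> [124.9, -222.8, 2.0] spin -0.164
(np.float64(519.6), np.float64(-3.7), 49, 14) -> [122.6, -222.1, 93.0] spin -0.164
```

Emit:
apply_moves(plan=[{"jaw": 1,"delta_pos": [15,-27,0],"spin": -0.02},{"jaw": 1,"delta_pos": [36,-64,0],"spin": -0.05},{"jaw": 1,"delta_pos": [57,-102,0],"spin": -0.08},{"jaw": 1,"delta_pos": [78,-140,0],"spin": -0.11},{"jaw": 1,"delta_pos": [99,-177,1],"spin": -0.14},{"jaw": 1,"delta_pos": [116,-207,2],"spin": -0.164},{"jaw": 1,"delta_pos": [125,-223,2],"spin": -0.164},{"jaw": 1,"delta_pos": [125,-223,2],"spin": -0.164}])

```text
time_s: 28.25
ee_pos: [519.7, -3.1, 139.4]
ee_rot: [-179.8, -1.4, 14.1]
force: [-0.4, -0.3, -3.8]
gripper_width: 11.5
```

```bash
python3 - <<'E'
from h import *
c,s=np.cos(np.radians(14)),np.sin(np.radians(14))
x=-38
plan((round(556.5+c*x,1),round(5.5+s*x,1),60,14),(round(556.5+c*x,1),round(5.5+s*x,1),48,14))
E
```

```text
at [519.7  -3.1 139.4] [-179.8   -1.4   14.1] F [-0.4 -0.3 -3.8] w 11.5 t 28.25
(np.float64(519.6), np.float64(-3.7), 60, 14) -> [-2.2, 0.8, 79.4] spin 0.002
(np.float64(519.6), np.float64(-3.7), 48, 14) -> [-2.5, 0.8, 91.3] spin 0.002
```

Emit:
apply_moves(plan=[{"jaw": 1,"delta_pos": [0,0.5,15],"spin": 0},{"jaw": 1,"delta_pos": [-1,0.5,30],"spin": 0},{"jaw": 1,"delta_pos": [-1,0.5,47],"spin": 0},{"jaw": 1,"delta_pos": [-2,0.5,64],"spin": 0},{"jaw": 1,"delta_pos": [-2,0.5,78],"spin": 0},{"jaw": 1,"delta_pos": [-2,0.5,86],"spin": 0},{"jaw": 1,"delta_pos": [-2,0.5,89],"spin": 0},{"jaw": 1,"delta_pos": [-2,0.5,90],"spin": 0}])

```text
time_s: 29.25
ee_pos: [520.2, -3.3, 49.5]
ee_rot: [-179.8, -1.5, 14.1]
force: [-0.4, -0.2, -3.8]
gripper_width: 11.7
```

Emit:
apply_moves(plan=[{"jaw": 1,"delta_pos": [0,0,1],"spin": 0},{"jaw": 1,"delta_pos": [0,0,2],"spin": 0},{"jaw": 1,"delta_pos": [0,0,3],"spin": 0},{"jaw": 1,"delta_pos": [0,0,4],"spin": 0},{"jaw": 1,"delta_pos": [0,0,4.5],"spin": 0},{"jaw": 1,"delta_pos": [0,0,4.5],"spin": 0},{"jaw": 1,"delta_pos": [0,0,4.5],"spin": 0},{"jaw": 1,"delta_pos": [0,0,4.5],"spin": 0}])

```text
time_s: 30.25
ee_pos: [520.4, -3.2, 45.3]
ee_rot: [-179.8, -1.5, 14.1]
force: [-1.4, 0.8, 3.2]
gripper_width: 12.1
```

Emit:
apply_moves(plan=[{"jaw": 0.45,"delta_pos": [0,0,-0.5],"spin": 0},{"jaw": 0.45,"delta_pos": [0,0,-0.5],"spin": 0},{"jaw": 0.45,"delta_pos": [0,0,-0.5],"spin": 0},{"jaw": 0.45,"delta_pos": [0,0,-0.5],"spin": 0},{"jaw": 0.45,"delta_pos": [1,0,-20],"spin": 0},{"jaw": 0.45,"delta_pos": [1,0,-60],"spin": 0},{"jaw": 0.45,"delta_pos": [2,0,-95],"spin": 0},{"jaw": 0.45,"delta_pos": [2,0,-120],"spin": 0}])

```text
time_s: 31.25
ee_pos: [519.9, -3.8, 167.0]
ee_rot: [-179.9, -1.6, 14.1]
force: [-0.3, -0.7, -0.1]
gripper_width: 50.3
```

```bash
python3 - <<'E'
from h import *
im=snap('side','s10.png'); t=snap('top','t10.png')
a=cv2.resize(t[165:265,425:515],None,fx=6,fy=6,interpolation=cv2.INTER_CUBIC); cv2.imwrite('pics/t10b.png',a[:,:,::-1])
plan((435.4,-319,165,4.5),(435.4,-319,80,4.5))
E
```

```text
at [521.3  -3.9 168.1] [-179.9   -1.8   14.1] F [ 0.1 -0.2  0.8] w 49.8 t 31.35
(435.4, -319, 165, 4.5) -> [-160.1, 284.7, -2.3] spin 0.168
(435.4, -319, 80, 4.5) -> [-162.8, 284.8, 82.7] spin 0.168
```

View pics/t10b.png

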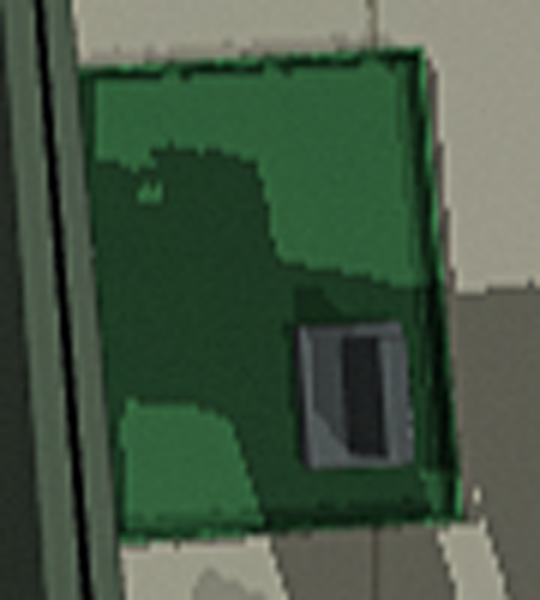

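View pics/s10.png

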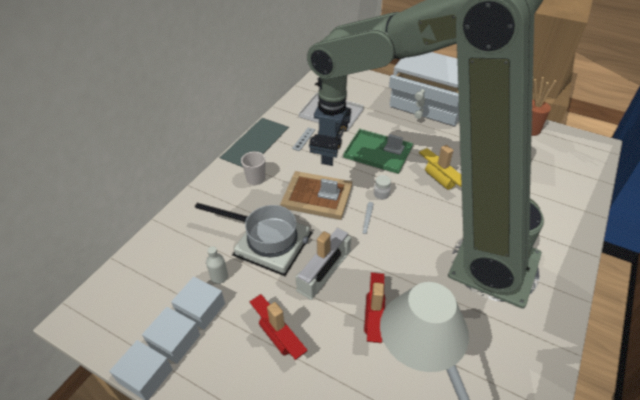

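Weight A stands on the sheet near (329,189) in the side view. Weight B in the tray has not moved, so I'll fetch it.

Emit:
apply_moves(plan=[{"jaw": 0.45,"delta_pos": [-20,36,0],"spin": 0.02},{"jaw": 0.45,"delta_pos": [-45,80,0],"spin": 0.05},{"jaw": 0.45,"delta_pos": [-70,124,0],"spin": 0.08},{"jaw": 0.45,"delta_pos": [-95,169,0],"spin": 0.11},{"jaw": 0.45,"delta_pos": [-120,213,0],"spin": 0.14},{"jaw": 0.45,"delta_pos": [-145,257,0],"spin": 0.168},{"jaw": 0.45,"delta_pos": [-160,284.5,-2],"spin": 0.168},{"jaw": 0.45,"delta_pos": [-160,284.5,-2],"spin": 0.168}])

```text
time_s: 32.35
ee_pos: [434.5, -320.2, 163.3]
ee_rot: [-179.6, -1.7, 4.3]
force: [-0.0, 1.2, 0.1]
gripper_width: 50.4
```

```bash
python3 - <<'E'
from h import *
plan((435.4,-319,80,4.5),(435.4,-319,28.4,4.5))
E
```

```text
at [ 434.5 -320.2  163.3] [-179.6   -1.7    4.3] F [-0.   1.2  0.1] w 50.4 t 32.35
(435.4, -319, 80, 4.5) -> [-1.5, -0.5, 83.3] spin -0.004
(435.4, -319, 28.4, 4.5) -> [-3.0, -0.1, 134.9] spin -0.004
```

Emit:
apply_moves(plan=[{"jaw": 0.45,"delta_pos": [-1,0,25],"spin": 0},{"jaw": 0.45,"delta_pos": [-1,0,50],"spin": 0},{"jaw": 0.45,"delta_pos": [-2,0,75],"spin": 0},{"jaw": 0.45,"delta_pos": [-2,0,95],"spin": 0},{"jaw": 0.45,"delta_pos": [-3,0,112],"spin": 0},{"jaw": 0.45,"delta_pos": [-3,0,126],"spin": 0},{"jaw": 0.45,"delta_pos": [-3,0,134],"spin": 0},{"jaw": 0.45,"delta_pos": [-3,0,135],"spin": 0}])

```text
time_s: 33.35
ee_pos: [435.4, -318.7, 27.8]
ee_rot: [-179.5, -1.7, 4.3]
force: [-0.4, 0.6, 0.1]
gripper_width: 49.9
```

Emit:
apply_moves(plan=[{"jaw": 1,"delta_pos": [0,0,0],"spin": 0},{"jaw": 1,"delta_pos": [0,0,0],"spin": 0},{"jaw": 1,"delta_pos": [0,0,0],"spin": 0},{"jaw": 1,"delta_pos": [0,0,0],"spin": 0},{"jaw": 1,"delta_pos": [0,0,0],"spin": 0},{"jaw": 1,"delta_pos": [0,0,0],"spin": 0},{"jaw": 1,"delta_pos": [0,0,0],"spin": 0},{"jaw": 1,"delta_pos": [0,0,0],"spin": 0}])

```text
time_s: 34.35
ee_pos: [435.3, -318.5, 28.0]
ee_rot: [-179.5, -1.7, 4.3]
force: [-0.6, 2.5, 4.3]
gripper_width: 11.8
```

Emit:
apply_moves(plan=[{"jaw": 1,"delta_pos": [0,0,-10],"spin": 0},{"jaw": 1,"delta_pos": [0,0,-30],"spin": 0},{"jaw": 1,"delta_pos": [0,0,-60],"spin": 0},{"jaw": 1,"delta_pos": [0,0,-90],"spin": 0},{"jaw": 1,"delta_pos": [0,0,-120],"spin": 0},{"jaw": 1,"delta_pos": [0,0,-140],"spin": 0},{"jaw": 1,"delta_pos": [0,0,-140],"spin": 0},{"jaw": 1,"delta_pos": [0,0,-140],"spin": 0}])

```text
time_s: 35.35
ee_pos: [430.7, -319.6, 166.9]
ee_rot: [-179.5, -1.6, 4.3]
force: [-1.0, 0.3, -2.5]
gripper_width: 12.0
```

```bash
python3 - <<'E'
from h import *
c,s=np.cos(np.radians(14)),np.sin(np.radians(14))
x=38
plan((round(556.5+c*x,1),round(5.5+s*x,1),168,14),(round(556.5+c*x,1),round(5.5+s*x,1),49,14))
E
```

```text
at [ 430.7 -319.6  166.9] [-179.5   -1.6    4.3] F [-1.   0.3 -2.5] w 12.0 t 35.35
(np.float64(593.4), np.float64(14.7), 168, 14) -> [187.3, -321.2, 7.1] spin -0.169
(np.float64(593.4), np.float64(14.7), 49, 14) -> [184.0, -320.0, 126.1] spin -0.169
```

Emit:
apply_moves(plan=[{"jaw": 1,"delta_pos": [23,-40,0],"spin": -0.02},{"jaw": 1,"delta_pos": [50,-86,0],"spin": -0.05},{"jaw": 1,"delta_pos": [77,-132,1],"spin": -0.08},{"jaw": 1,"delta_pos": [104,-178,2],"spin": -0.11},{"jaw": 1,"delta_pos": [131,-224,3],"spin": -0.14},{"jaw": 1,"delta_pos": [158,-270,5],"spin": -0.169},{"jaw": 1,"delta_pos": [180,-308,7],"spin": -0.169},{"jaw": 1,"delta_pos": [187,-321,7],"spin": -0.169}])

```text
time_s: 36.35
ee_pos: [593.2, 16.9, 166.1]
ee_rot: [-179.7, -1.5, 14.1]
force: [-1.1, -0.2, -3.4]
gripper_width: 11.6
```

```bash
python3 - <<'E'
from h import *
t=snap('side','s11.png'); b=cv2.resize(t[100:230,260:400],None,fx=4,fy=4,interpolation=cv2.INTER_CUBIC);cv2.imwrite('pics/s11b.png',b[:,:,::-1])
plan((593.4,14.7,90,14),(593.4,14.7,49,14))
E
```

```text
at [593.6  17.4 166.4] [-179.6   -1.5   14.1] F [ 1.5  0.7 -2.8] w 11.1 t 36.4
(593.4, 14.7, 90, 14) -> [-2.9, 3.0, 76.3] spin 0.002
(593.4, 14.7, 49, 14) -> [-4.0, 3.3, 117.3] spin 0.002
```

View pics/s11b.png

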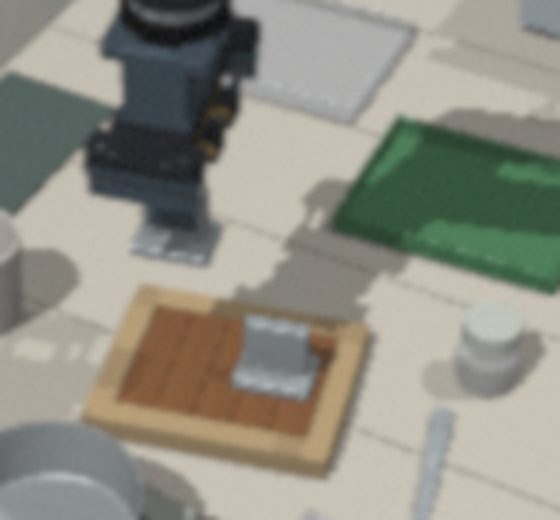

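The tray is now empty, weight A stands upright on the right part of the sheet, and weight B is held level. Lowering it.

Emit:
apply_moves(plan=[{"jaw": 1,"delta_pos": [-1,2,20],"spin": 0},{"jaw": 1,"delta_pos": [-2,3,40],"spin": 0},{"jaw": 1,"delta_pos": [-2,3,60],"spin": 0},{"jaw": 1,"delta_pos": [-3,3,80],"spin": 0},{"jaw": 1,"delta_pos": [-3,3,97],"spin": 0},{"jaw": 1,"delta_pos": [-4,3,109],"spin": 0},{"jaw": 1,"delta_pos": [-4,3,115],"spin": 0},{"jaw": 1,"delta_pos": [-4,3,117],"spin": 0}])

```text
time_s: 37.4
ee_pos: [593.5, 14.9, 49.2]
ee_rot: [-179.6, -1.6, 14.1]
force: [0.6, 0.2, -3.5]
gripper_width: 11.8
```

Emit:
apply_moves(plan=[{"jaw": 1,"delta_pos": [0,0,1],"spin": 0},{"jaw": 1,"delta_pos": [0,0,2],"spin": 0},{"jaw": 1,"delta_pos": [0,0,3],"spin": 0},{"jaw": 1,"delta_pos": [0,0,4],"spin": 0},{"jaw": 1,"delta_pos": [0,0,4.5],"spin": 0},{"jaw": 1,"delta_pos": [0,0,4.5],"spin": 0},{"jaw": 1,"delta_pos": [0,0,4.5],"spin": 0},{"jaw": 1,"delta_pos": [0,0,4.5],"spin": 0}])

```text
time_s: 38.4
ee_pos: [593.7, 15.0, 45.0]
ee_rot: [-179.6, -1.6, 14.1]
force: [-0.7, -0.7, 0.2]
gripper_width: 11.8
```

Emit:
apply_moves(plan=[{"jaw": 0.45,"delta_pos": [0,0,0],"spin": 0},{"jaw": 0.45,"delta_pos": [0,0,0],"spin": 0},{"jaw": 0.45,"delta_pos": [0,0,0],"spin": 0},{"jaw": 0.45,"delta_pos": [0,0,0],"spin": 0},{"jaw": 0.45,"delta_pos": [1,0,-20],"spin": 0},{"jaw": 0.45,"delta_pos": [1,0,-60],"spin": 0},{"jaw": 0.45,"delta_pos": [2,0,-100],"spin": 0},{"jaw": 0.45,"delta_pos": [3,0,-150],"spin": 0}])

```text
time_s: 39.4
ee_pos: [592.1, 13.8, 195.6]
ee_rot: [-179.6, -1.5, 14.1]
force: [0.8, 0.4, -0.0]
gripper_width: 50.5
```

```bash
python3 -c "
from h import *
plan((430,-300,210,14))"
```

```text
at [592.1  13.8 195.6] [-179.6   -1.5   14.1] F [ 0.8  0.4 -0. ] w 50.5 t 39.4
(430, -300, 210, 14) -> [-233.3, 264.6, -22.2] spin 0.002
```

Emit:
apply_moves(plan=[{"jaw": 0.45,"delta_pos": [-30,35,-20],"spin": 0},{"jaw": 0.45,"delta_pos": [-65,75,-22],"spin": 0},{"jaw": 0.45,"delta_pos": [-100,115,-22],"spin": 0},{"jaw": 0.45,"delta_pos": [-135,155,-22],"spin": 0},{"jaw": 0.45,"delta_pos": [-170,195,-22],"spin": 0},{"jaw": 0.45,"delta_pos": [-205,235,-22],"spin": 0},{"jaw": 0.45,"delta_pos": [-233,264,-22],"spin": 0},{"jaw": 0.45,"delta_pos": [-233,264,-22],"spin": 0}])

```text
time_s: 40.4
ee_pos: [428.9, -301.2, 209.7]
ee_rot: [-179.6, -1.4, 13.9]
force: [0.1, 0.5, -0.3]
gripper_width: 50.4
```

```bash
python3 - <<'E'
from h import *
np.set_printoptions(suppress=True,precision=1)
im=snap('top','t12.png'); s=snap('side','s12.png')
a=cv2.resize(im[60:270,200:410],None,fx=2.8,fy=2.8,interpolation=cv2.INTER_CUBIC); cv2.imwrite('pics/t12b.png',a[:,:,::-1])
a=cv2.resize(im[130:230,310:405],None,fx=6,fy=6,interpolation=cv2.INTER_CUBIC); cv2.imwrite('pics/t12c.png',a[:,:,::-1])
a=cv2.resize(s[150:320,190:400],None,fx=3,fy=3,interpolation=cv2.INTER_CUBIC); cv2.imwrite('pics/s12b.png',a[:,:,::-1])
E
```

```text
(no output)
```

View pics/t12b.png

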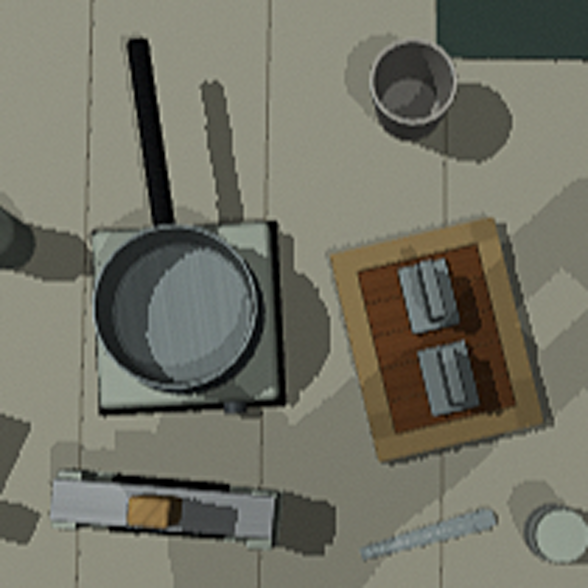

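View pics/t12c.png

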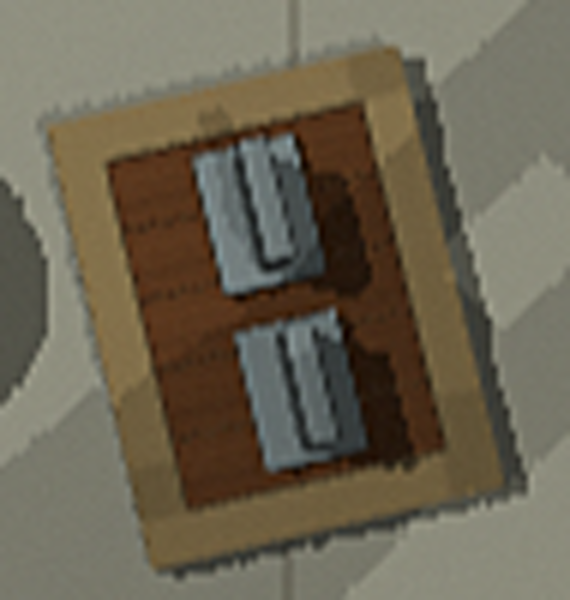

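View pics/s12b.png

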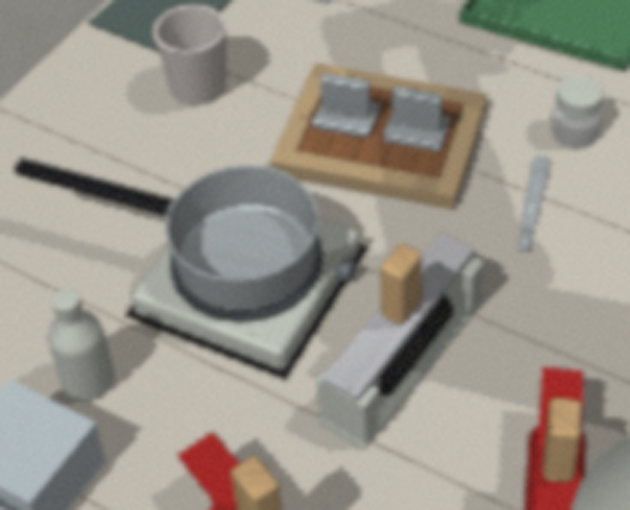

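Both weights stand upright and apart on the sheet. The roller is in its cradle, the handle points away, and cup, tweezers and jar look unmoved. One last numeric check before I hand in.

```bash
python3 - <<'E'
from h import *
np.set_printoptions(suppress=True,precision=1)
B=lambda p:cr(p,(310,130),6)
c,s=np.cos(np.radians(14)),np.sin(np.radians(14))
def brd(P): d=np.array(P)[:2]-[556.5,5.5]; return np.array([c*d[0]+s*d[1],-s*d[0]+c*d[1]])
for q in([(195,157),(298,135),(325,274),(228,297)],[(237,333),(340,310),(366,455),(270,472)]): print('w',brd(w('top',B(q),30).mean(0)))
print('tip',brd(w('top',(248.5,74.5),86)[0]))
a=cv2.imread('pics/t0.png').astype(int);b=cv2.imread('pics/t12.png').astype(int)
A=lambda p:cr(p,(200,60),2.8)
P=w('top',A([(53,482),(276,493),(273,546),(52,521)]),75); print('bar',P.mean(0),'init 402.5,239.3')
for n in('cup','jar','tweezers','glue','gauge'):
    r=spotter.masks_of('top',n); print(n,np.round(r[0]['extent'],1) if r else None)
cv2.imwrite('pics/d.png',np.clip(np.abs(a-b),0,255).astype(np.uint8))
print(env.state()['time_s'],env.state()['force'])
E
```

```text
w [37.  -1.6]
w [-38.7  -1.3]
tip [301.3 196.9]
bar [401.1 239.4  75. ] init 402.5,239.3
cup [331.5  73.5 362.3 110.3]
jar [389.1 238.1 412.1 262.8]
tweezers [330.9 240.9 375.2 258.2]
glue [242.7 228.  281.9 236.9]
gauge [418.2 110.4 471.1 121.8]
40.75 [-0.8  0.1 -1.2]
```

```bash
python3 -c "
from h import *
print(env.job_done())"
```

```text
the job is handed in; nothing more can be done
None
```

The job is done and handed in at about 41 s of the 208 s allowed; no verdict was reported.

**What I did:**
1. I swung the pan's handle round to the far side.
2. I rolled the sheet once out and once back, at roughly 15 N.
3. I hung the roller back in its cradle and released it.
4. I stood both weights from the tray on the sheet. Only two were present, and one had been knocked aside, so I measured it again before gripping.

**Last checks:**

| Check | Result |
|---|---|
| Handle tip | about 197 mm from the board's centre line (over 90 mm needed) |
| Strips | tool height stayed at 100.3–100.4 mm at each reading during rolling, which matches flush; the pictures agree |
| Roller | within about 2 mm of its starting place, level in the cradle |
| Weights | upright at board (37, -2) and (-39, -1) mm, not touching each other |
| Cup, jar, tweezers, gauge | within a few pixels of the start |
| Bottle | unmoved by eye in the pictures |
| Robot | clear of everything |

One check disagreed: in the last picture the network's best match for the bottle fell on the roller cradle. I took that as a false find, because the bottle shows at its old place in the side view.

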